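# Measure a blind bookend socket with a depth gauge

### The job

Measure how deep the leaning blind socket in the white ceramic bookend is: lift the depth gauge out of its wooden stand by the blue handle and slide its rod gently down the socket until it bottoms out, so that the rim pushes the orange marker up the rod and marks the depth. Then draw the gauge out, put it back upright in its stand, fully down, and let go. Do not touch the marker with the gripper or the stand, so that the mark stays true, and leave the cubby with its leaning drives, the loose drive, the clear case and the green toggle undisturbed.

Things in the scene. Friction and masses are not known exactly. Their poses are not given: they have to be found in the camera images.
- gauge: depth gauge, 185 mm long, about 0.16 kg, standing upright in its stand. Origin: centre of the rod's foot (tip); z runs along the gauge from the tip to the handle. Steel rod of 14 mm diameter from 0 to 125 mm (its foot is flat, 10 mm across, with a 3 mm chamfer), then a blue handle, a 24 x 24 mm square bar (flats face its x and y axes) from 125 to 185 mm.
- marker (a joint): position (m) of the orange ring marker (32 mm diameter, 14 mm high) on the gauge's rod. Its underside lies 0.042 m + this value above the tip, its upper side 14 mm higher; the value grows towards the handle, range 0 to 0.068, and starts between 0 and 0.006. It slides with a steady friction of about 2 N and stays where it is left.
- marker_under (a point): centre of the marker's underside, on the gauge's axis; same axes as the gauge
- socket: round blind socket in a white ceramic bookend fixed in the cubby, leaning 30 deg from vertical, mouth tipped to the cubby's front. Origin: centre of the rim, 135 mm above the table; z points out along the axis. Bore 20 mm, rim 48 mm outer diameter, square to the axis. Its firm floor lies unseen 62 to 97 mm below the rim, different each time: feel for it. The bookend slab and drives behind stay below the rim.
- stand: walnut block, 90 x 90 mm, 43 mm high, fixed to the table, with a round vertical pocket of 18 mm diameter and 35 mm depth in the middle of its top. Origin: centre of the underside; z up.
- pocket (a point): centre of the floor of the stand's pocket, 8 mm above the table; the gauge's tip stands here
- cubby: fixed walnut cubby open at the top and front, 260 (x) x 220 (y) mm board with 100 mm high sides, which carries the bookend with the socket and four slim drives leaning on it. Origin: centre of the underside; front faces its -x.
- case: loose closed clear storage case, 134 x 89 x 56 mm, with a steel spring clip; origin at the centre of its underside. Bystander.
- drive: loose slim aluminium drive lying flat, 112 x 76 x 12 mm; origin at the centre of its underside. Bystander.
- toggle (a joint): angle (rad) of the green toggle lever (about 50 mm long) on a white power block; 0 = as it stands at the start, up to 0.8 = thrown over. Bystander.
- toggle_tip (a point): tip of the toggle lever
Not all that is in view belongs to the job. Of the things like the gauge, leave any that is pink, purple or yellow; of the rest the smaller one is meant.

How it is judged:
On the way:
1. the rod's foot rests on the socket's floor and the marker lies on the rim (distance between gauge and plug_c0 below 0.0125 m and z of marker_under in the frame of socket below 0.003 m and angle between the z axis of gauge and the z axis of socket, either way round below 0.15 rad), for 0.1 s.
At the end, for the whole second after the job is handed in: the gauge stands at rest and released in its stand, its tip within 6 mm of the pocket's floor centre and within 0.15 rad of upright, with the marker left where the rim put it (at least 16 mm up its travel) (distance between gauge and pocket below 0.006 m and angle between gauge's own z axis and vertical below 0.15 rad and linear speed of gauge below 0.02 m/s and contact force between gauge and the fingers below 0.1 N and value of joint marker above 0.016 m); the robot touches nothing.
It fails at once if the marker is touched by the robot or pushed by the stand (contact force between marker and the fingers above 0.5 N or contact force between marker and the arm above 0.5 N or contact force between marker and stand above 1 N).
It fails at once if the rod is rammed into the floor (over 70 N, impact included) (contact force between gauge and plug_c0 above 70 N).
It fails at once if the case or the loose drive is moved by more than 15 mm (distance of any of case, drive from where it was at the start of the episode above 0.015 m).
It fails at once if the toggle is moved by more than 0.2 rad (value of joint toggle above 0.2 rad).
It fails at once if the robot pushes on the cubby, bookend or leaning drives (over 8 N) (contact force between any of the arm, the fingers and cubby above 8 N).
It also fails if it takes over 61 s, if anything falls off the work surface, if the arm or the gripper's body presses on something with over 40 N, if the wrist force passes 120 N, or if a joint passes its speed limit or range.

### The arm

A 7-joint arm with a two-finger parallel gripper is mounted at the origin on the work surface. World frame = base frame: x ahead of the robot, y to its left, z up, the work surface at z = 0. Lengths are in m, angles in rad, forces in N, time in s.
With the tool pointing down it reaches from about 0.35 to 0.9 m from the base axis. Payload 8.1 kg.
Tool frame: the origin (TCP) lies on the centre line of the jaws, within the pads' length; the fingertips stand 22 mm ahead of it and the grasp point (between the pads) lies 3 mm ahead of it (robot.nose_length is the distance from the TCP to the fingertips, in m); x points along the fingers, y is the direction in which the jaws open and shut, and the axes are right-handed (so a half turn about x gives the same grasp; the last joint's range is limited). The gripper opens to 92 mm and grips with 3 to 60 N. Pads are 19 mm wide; open, the fingers measure 130 mm over their backs; the gripper's body (75 mm by 190 mm) begins 47 mm behind the grasp point.
Start: joints at [1.207, 0.434, 0.025, 1.573, -0.012, 1.134, -0.075], TCP at [0.161, -0.604, 0.249] pointing down, gripper open.
Joint ranges: [-2.62, 2.62], [-0.44, 2.09], [-1.27, 1.32], [0.08, 2.57], [-1.32, 4.46], [0.12, 2], [-2.74, 2.74]. Speed limits (rad/s): [2.22, 2.22, 3.01, 3.01, 3.14, 3.14, 3.14].

### API

Orientations are given as a unit quaternion [w, x, y, z].
In Python, from cell import robot, optics gives the robot as it stands.
- The arm moves only by the shell command python3 -m crank 'ROWS' [FORCE]. ROWS is JSON, one flat list of numbers, 7 for each row, row after row: the turn, a rotation vector about the tool's x, y, z in rad, then the shift along the tool's x, y, z in mm, then the finger opening in mm, from 0 to 91.8. In form: [rx, ry, rz, tx, ty, tz, jaw, rx, ry, rz, tx, ty, tz, jaw, ...]. A call has 1 to 10 rows; each row shifts and turns the commanded pose from where the row before left it, along the tool's axes as they then stand; what a row does not reach is not made up. A row lasts 1/12 s, in which the tool goes at most 41.7 mm and 7.16 degrees, less where a joint would pass 70% of its speed; a pose out of reach is approached as far as the arm can. A call is refused whole if a number of a shift passes 41.7 or a number of a turn 0.125, either way. A call with a gripper value outside its range is refused whole. The fingers move at their own pace and stop on an object; FORCE is the grip in N (left out, the last holds). Time passes only in rows, so rows that do not move let the fingers close. It gives the time, the measured TCP pose, the force and the opening at its end, in the units of the state.
- robot.get_state(): the state, without advancing time (a new reading comes with each control period).
- optics.read_camera(name): name is "side" or "top"; returns the picture (400x640x3 uint8, red, green, blue); there is no depth.
- optics.camera_info(name): a dict with "fx", "fy", "cx", "cy" (pixels), "pose" (4x4, takes a point from camera to world coordinates). Camera axes: x right, y down, z forward; pixel columns grow to the right and rows downward; lengths in m; the calibration is good to about 2 mm. A picture is of the moment at which its call begins. camera_info takes no time and is no camera call.
- robot.close_job(): hands the job in, once; it reports no verdict.
The state is a dict: "time": time; "joints": joint angles; "qd": joint speeds; "effort": joint torques, N m; "tool_pos": TCP position; "orientation": TCP orientation; "wrist_force": force on the tool from outside, world axes, zero at the start; "wrist_torque": the same for the moment, N m; "finger_gap": opening from 0.0 (shut) to 1.0 (fully open).
Only numpy, scipy, OpenCV 4.12 (cv2) and the standard library are available. Lean on these libraries where they do the work, as an engineer would, in place of code of your own. Each camera call takes 0.05 s, during which the arm holds its last target.

## Working session

There is one attempt and no reset: what is moved stays moved. The work goes in short steps, Python scripts to look and compute and a shell command to move; the robot and the scene stay as the last step left them, time stands still between calls to the robot, and variables do not carry over. Pictures are saved under pics/ and viewed, and the job is handed in when it is done.

```bash
ls; mkdir -p pics; python3 - <<'E'
from cell import robot, optics
import cv2
print(robot.get_state())
for n in("side","top"):
    im=optics.read_camera(n); cv2.imwrite(f"pics/{n}0.png",im[:,:,::-1]); i=optics.camera_info(n); print(n,i)
E
```

```text
pics
{'time': 0.0, 'joints': array([ 1.20740318,  0.43519356,  0.02502043,  1.57410774, -0.01162586,
        1.13401557, -0.0751083 ]), 'qd': array([ 0.00255752, -0.00122224,  0.00209285,  0.00096164, -0.00080516,
        0.00143973,  0.00053941]), 'effort': array([-5.39744578e-04, -6.67842722e+01,  9.84083824e-01, -3.14460039e+01,
       -6.08883868e-02,  4.29487566e-02,  1.55081361e-04]), 'tool_pos': array([ 0.16095668, -0.60341352,  0.24795966]), 'orientation': array([-0.091352  , -0.70098856, -0.09244169,  0.70123062]), 'wrist_force': array([ 0.67456963, -0.2519069 , -0.02505439]), 'wrist_torque': array([-0.01087863, -0.01557721,  0.04655968]), 'finger_gap': 0.9995323256146447}
side {'fx': 364.1164314260978, 'fy': 364.1164314260978, 'cx': 319.8878243514099, 'cy': 200.4474127500863, 'pose': array([[ 0.99972105,  0.00681145,  0.02261459,  0.52735939],
       [-0.01151678, -0.69536611,  0.71856339, -0.77147847],
       [ 0.02061987, -0.7186234 , -0.69509369,  0.8077275 ],
       [ 0.        ,  0.        ,  0.        ,  1.        ]])}
top {'fx': 434.71095596418127, 'fy': 434.71095596418127, 'cx': 321.09034210761104, 'cy': 196.09368672297188, 'pose': array([[ 2.55688945e-02, -9.81047772e-01,  1.92071603e-01,
         3.85674747e-01],
       [-9.99659820e-01, -2.60811093e-02, -1.38582225e-04,
        -5.71367954e-02],
       [ 5.14539625e-03, -1.92002720e-01, -9.81380905e-01,
         1.10251395e+00],
       [ 0.00000000e+00,  0.00000000e+00,  0.00000000e+00,
         1.00000000e+00]])}
```

View pics/side0.png

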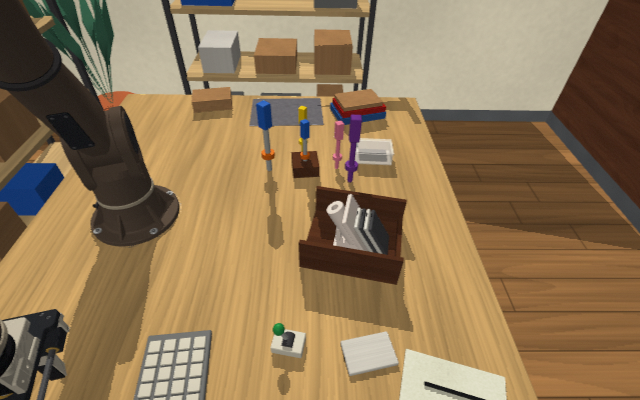

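View pics/top0.png

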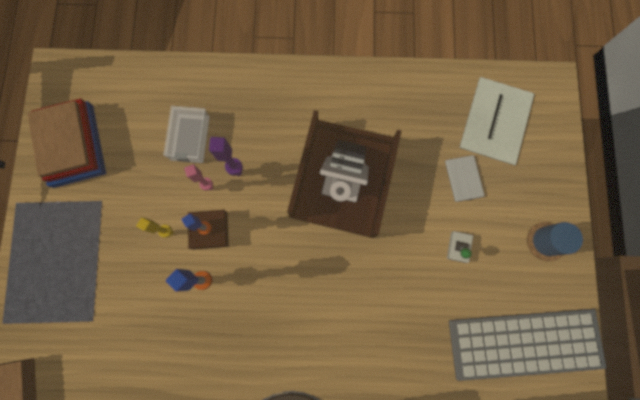

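The target is the smaller blue gauge: side about (305,140), top about (192,222). A larger blue one, plus pink, purple and yellow ones, stand nearby. I'll enlarge both views.

```bash
python3 - <<'E'
import cv2
s=cv2.imread("pics/side0.png");t=cv2.imread("pics/top0.png")
def c(im,x,y,w,h,k,n): cv2.imwrite(n,cv2.resize(im[y:y+h,x:x+w],None,fx=k,fy=k,interpolation=cv2.INTER_CUBIC))
c(s,240,95,160,95,5,"pics/s_g.png"); c(s,295,180,120,105,5,"pics/s_c.png")
c(t,130,180,130,120,5,"pics/t_g.png"); c(t,280,105,130,140,4,"pics/t_c.png")
E
```

```text
(no output)
```

View pics/s_g.png

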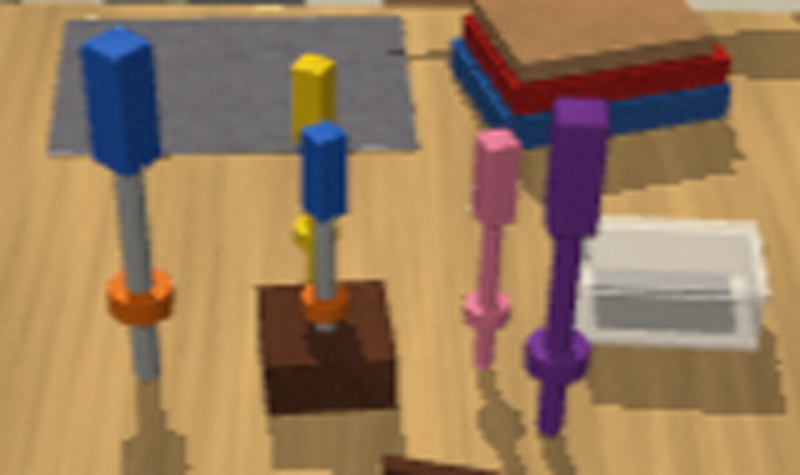

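View pics/s_c.png

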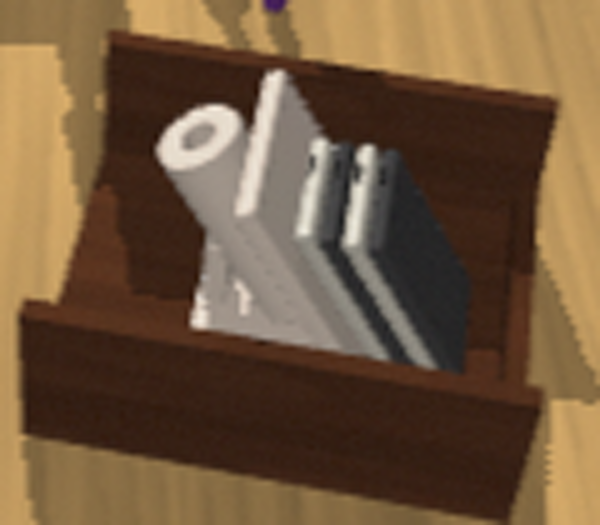

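View pics/t_g.png

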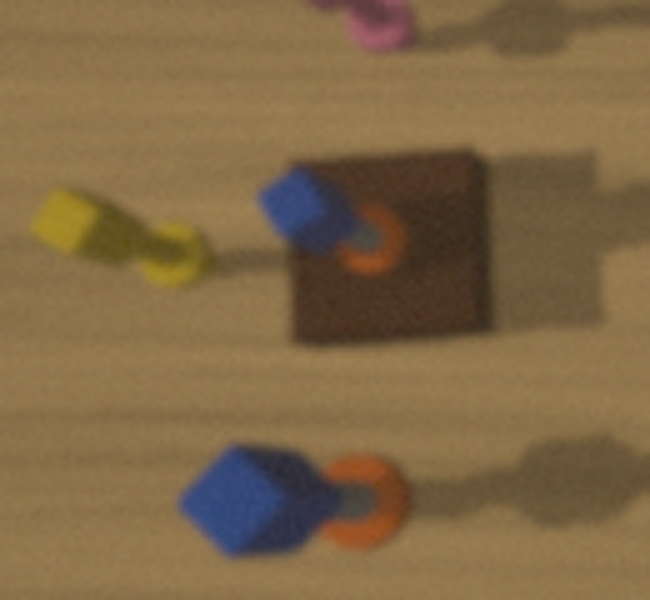

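View pics/t_c.png

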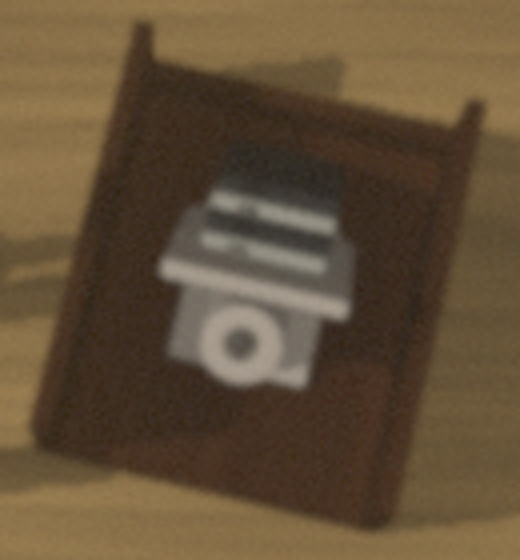

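```bash
cat > h.py <<'E'
import numpy as np
from cell import robot, optics
I={n:optics.camera_info(n) for n in("side","top")}
def ray(n,u,v):
    i=I[n];P=i["pose"];d=P[:3,:3]@[(u-i["cx"])/i["fx"],(v-i["cy"])/i["fy"],1];return P[:3,3],d/np.linalg.norm(d)
def plane(n,u,v,z):
    o,d=ray(n,u,v);return o+d*(z-o[2])/d[2]
def tri(ps,pt):
    A=np.zeros((3,3));b=np.zeros(3)
    R=[ray("side",*ps),ray("top",*pt)]
    for o,d in R:
        M=np.eye(3)-np.outer(d,d);A+=M;b+=M@o
    x=np.linalg.solve(A,b);return x,[float(np.linalg.norm((np.eye(3)-np.outer(d,d))@(x-o)))*1000 for o,d in R]
def proj(n,p):
    i=I[n];P=i["pose"];c=P[:3,:3].T@(np.asarray(p)-P[:3,3]);return i["fx"]*c[0]/c[2]+i["cx"],i["fy"]*c[1]/c[2]+i["cy"]
def C(x0,y0,k): return lambda X,Y:(x0+(X+.5)/k-.5,y0+(Y+.5)/k-.5)
E
python3 - <<'E'
from h import *
np.set_printoptions(precision=4,suppress=True)
sg=C(240,95,5);sc=C(295,180,5);tg=C(130,180,5);tc=C(280,105,4)
print("handle top",tri(sg(324,131),tg(299,203)))
for a,b in zip([(258,287),(385,282),(393,377),(266,382)],[(293,163),(473,150),(487,330),(297,342)]): print("st",tri(sg(*a),tg(*b)), plane("top",*tg(*b),.043),plane("side",*sg(*a),.043))
print("rim",tri(sc(200,137),tc(241,344)))
print("marker top",tri(sg(325,290),tg(368,238)))
for p in[(143,22),(36,432),(385,525),(480,103)]:print(plane("top",*tc(*p),.1),plane("top",*tc(*p),.0))
for p in[(110,33),(555,100),(22,302),(540,405)]:print('s',plane("side",*sc(*p),.1))
for p in[(297,167),(258,202),(303,240),(338,198)]:print('h',plane("top",*tg(*p),.193))
for p in[(302,132),(325,122),(346,130),(322,140)]:print('hs',plane("side",*sg(*p),.193))
# slab top edge
for p in [(163,268),(347,312)]: print('slab',plane("top",*tc(*p),.13))
E
```

```text
handle top (array([0.5036, 0.2176, 0.1962]), [0.5667697164359129, 0.5667697164360105])
st (array([0.4975, 0.2482, 0.0691]), [43.24156127308574, 43.24156127308579]) [0.544  0.2687 0.043 ] [0.4548 0.2615 0.043 ]
st (array([0.5413, 0.1634, 0.1203]), [0.680216009015318, 0.6802160090149666]) [0.5528 0.1807 0.043 ] [0.5436 0.2689 0.043 ]
st (array([0.5072, 0.1732, 0.0303]), [41.57836702018947, 41.57836702018954]) [0.4646 0.1678 0.043 ] [0.5483 0.1638 0.043 ]
st (array([ 0.4597,  0.2912, -0.0661]), [4.043167906356066, 4.043167906356126]) [0.4564 0.2594 0.043 ] [0.4647 0.1575 0.043 ]
rim (array([ 0.5882, -0.0997,  0.1347]), [0.7272368290184025, 0.7272368290182865])
marker top (array([0.5036, 0.2212, 0.0712]), [1.0480518449765308, 1.0480518449766414])
[ 0.7956 -0.0378  0.1   ] [ 0.8364 -0.0359  0.    ]
[0.5406 0.0174 0.1   ] [0.5561 0.0248 0.    ]
[ 0.4916 -0.1862  0.1   ] [ 0.5022 -0.1991  0.    ]
[ 0.7492 -0.2434  0.1   ] [ 0.7855 -0.262   0.    ]
s [0.5415 0.0198 0.1   ]
s [ 0.7925 -0.034   0.1   ]
s [ 0.4963 -0.1832  0.1   ]
s [ 0.7468 -0.2457  0.1   ]
h [0.5199 0.2207 0.193 ]
h [0.5046 0.2359 0.193 ]
h [0.489  0.2156 0.193 ]
h [0.5072 0.2024 0.193 ]
hs [0.4892 0.221  0.193 ]
hs [0.5034 0.233  0.193 ]
hs [0.5167 0.224  0.193 ]
hs [0.5019 0.2121 0.193 ]
slab [ 0.6334 -0.0542  0.13  ]
slab [ 0.6103 -0.1604  0.13  ]
```

```bash
python3 - <<'E'
from h import *
from scipy.spatial.transform import Rotation as R
np.set_printoptions(precision=4,suppress=True)
sg=C(240,95,5);tg=C(130,180,5)
print("bigblue",tri(sg(118,40),tg(233,502)))
print("bigmarker",tri(sg(140,292),tg(362,500)))
print("yellow",tri(sg(314,62),tg(68,220)))
print("purple",tri(sg(581,106),(221,148)), "pink",tri(sg(498,138),(193,173)))
q=robot.get_state()["orientation"]
print(R.from_quat(q,scalar_first=True).as_matrix())
E
```

```text
bigblue (array([0.3809, 0.2141, 0.2589]), [0.010308693198282705, 0.010308693198249617])
bigmarker (array([0.3808, 0.2137, 0.0736]), [1.4721872320552098, 1.472187232055308])
yellow (array([0.495 , 0.3171, 0.1873]), [0.5651591247613728, 0.5651591247613269])
purple (array([0.649 , 0.1484, 0.2561]), [3.7051078355538123, 3.705107835553949]) pink (array([0.6101, 0.2208, 0.1898]), [2.256638750553252, 2.2566387505531376])
[[-0.0005  0.2578 -0.9662]
 [ 0.0013 -0.9662 -0.2578]
 [-1.     -0.0014  0.0001]]
```

```bash
cat >> h.py <<'E'
from scipy.spatial.transform import Rotation as R, Slerp
def cur():
    s=robot.get_state();return s["tool_pos"],R.from_quat(s["orientation"],scalar_first=True)
def rot(xdir,yhint):
    x=np.array(xdir,float);x/=np.linalg.norm(x);y=np.array(yhint,float);y-=x*(x@y);y/=np.linalg.norm(y)
    return R.from_matrix(np.c_[x,y,np.cross(x,y)])
def rows(p1,r1,n,p0=None,r0=None):
    if p0 is None:p0,r0=cur()
    P=[p0+(np.array(p1)-p0)*k/n for k in range(n+1)]
    S=Slerp([0,1],R.concatenate([r0,r1]))([k/n for k in range(n+1)])
    for k in range(n):
        v=(S[k].inv()*S[k+1]).as_rotvec();t=S[k].inv().apply(P[k+1]-P[k])*1000
        print(", ".join(f"{a:.3f}" for a in v),"|",", ".join(f"{a:.1f}" for a in t))
    return np.array(p1),r1
def yaw(d): a=np.radians(d);return [np.cos(a),np.sin(a),0]
E
python3 - <<'E'
from h import *
p,r=cur()
p1=p+[0,0,.15]
a=rows([.44,-.17,.40],rot([0,0,-1],yaw(-10)),14,p1,r)
print()
rows([.504,.218,.40],rot([0,0,-1],yaw(52)),11,*a)
E
```

```text
-0.081, -0.000, 0.000 | -0.1, -24.8, -27.2
-0.081, -0.000, 0.000 | -0.1, -22.5, -29.2
-0.081, -0.000, 0.000 | -0.1, -20.1, -30.9
-0.081, -0.000, 0.000 | -0.1, -17.5, -32.4
-0.081, -0.000, 0.000 | -0.1, -14.8, -33.7
-0.081, -0.000, 0.000 | -0.1, -12.0, -34.8
-0.081, -0.000, 0.000 | -0.1, -9.2, -35.7
-0.081, -0.000, 0.000 | -0.1, -6.2, -36.3
-0.081, -0.000, 0.000 | -0.1, -3.3, -36.7
-0.081, -0.000, 0.000 | -0.1, -0.3, -36.8
-0.081, -0.000, 0.000 | -0.1, 2.7, -36.7
-0.081, -0.000, 0.000 | -0.1, 5.6, -36.4
-0.081, -0.000, 0.000 | -0.1, 8.6, -35.8
-0.081, -0.000, 0.000 | -0.1, 11.5, -35.0

-0.098, 0.000, 0.000 | 0.0, -0.4, -35.7
-0.098, 0.000, 0.000 | 0.0, 3.1, -35.6
-0.098, 0.000, 0.000 | 0.0, 6.6, -35.1
-0.098, 0.000, 0.000 | 0.0, 10.0, -34.3
-0.098, 0.000, 0.000 | 0.0, 13.3, -33.2
-0.098, 0.000, 0.000 | 0.0, 16.5, -31.7
-0.098, 0.000, 0.000 | 0.0, 19.6, -29.9
-0.098, 0.000, 0.000 | 0.0, 22.4, -27.9
-0.098, 0.000, 0.000 | 0.0, 25.0, -25.5
-0.098, 0.000, 0.000 | 0.0, 27.4, -22.9
-0.098, 0.000, 0.000 | 0.0, 29.5, -20.1
```

```bash
python3 -m crank '[0,0,0,-38,0,0,70, 0,0,0,-38,0,0,70, 0,0,0,-38,0,0,70, 0,0,0,-38,0,0,70, -0.08,0,0,0,-25,-27,70, -0.08,0,0,0,-22,-29,70, -0.08,0,0,0,-20,-31,70, -0.08,0,0,0,-17,-32,70, -0.08,0,0,0,-15,-34,70, -0.08,0,0,0,-12,-35,70]' 30
python3 -m crank '[-0.08,0,0,0,-9,-36,70, -0.08,0,0,0,-6,-36,70, -0.08,0,0,0,-3,-37,70, -0.08,0,0,0,0,-37,70, -0.08,0,0,0,3,-37,70, -0.08,0,0,0,6,-36,70, -0.08,0,0,0,9,-36,70, -0.08,0,0,0,11,-35,70]'
python3 - <<'E'
from h import *
print(robot.get_state()["joints"].round(3),cur()[1].as_matrix().round(3))
rows([.504,.218,.40],rot([0,0,-1],yaw(52)),12)
E
```

```text
time: 0.93
tool_pos: [0.2817, -0.4172, 0.4005]
orientation: [-0.257, -0.659, -0.257, 0.659]
wrist_force: [0.5, -0.0, 0.3]
finger_gap: 0.759
time: 1.6
tool_pos: [0.4455, -0.1718, 0.4006]
orientation: [-0.451, -0.544, -0.451, 0.544]
wrist_force: [0.5, -0.1, 0.1]
finger_gap: 0.767
[ 0.654  0.132 -0.451  1.629  0.058  1.395  0.009] [[-0.     0.983 -0.185]
 [-0.    -0.185 -0.983]
 [-1.    -0.     0.   ]]
-0.091, -0.000, 0.000 | 0.0, -1.2, -32.8
-0.091, -0.000, 0.000 | 0.0, 1.8, -32.8
-0.091, -0.000, 0.000 | 0.0, 4.7, -32.5
-0.091, -0.000, 0.000 | 0.0, 7.7, -31.9
-0.091, -0.000, 0.000 | 0.0, 10.6, -31.1
-0.091, -0.000, 0.000 | 0.0, 13.3, -30.0
-0.091, -0.000, 0.000 | 0.0, 16.0, -28.7
-0.091, -0.000, 0.000 | 0.0, 18.6, -27.1
-0.091, -0.000, 0.000 | 0.0, 21.0, -25.3
-0.091, -0.000, 0.000 | 0.0, 23.2, -23.3
-0.091, -0.000, 0.000 | 0.0, 25.2, -21.1
-0.091, -0.000, 0.000 | 0.0, 27.0, -18.7
```

```bash
python3 -m crank '[-0.09,0,0,0,-1,-33,70, -0.09,0,0,0,2,-33,70, -0.09,0,0,0,5,-32,70, -0.09,0,0,0,8,-32,70, -0.09,0,0,0,11,-31,70, -0.09,0,0,0,13,-30,70]'
python3 -m crank '[-0.09,0,0,0,16,-29,70, -0.09,0,0,0,19,-27,70, -0.09,0,0,0,21,-25,70, -0.09,0,0,0,23,-23,70, -0.09,0,0,0,25,-21,70, -0.09,0,0,0,27,-19,70, 0,0,0,0,0,0,70]'
python3 - <<'E'
from h import *
import cv2
print(robot.get_state()["joints"].round(3))
rows([.5038,.218,.30],rot([0,0,-1],yaw(52)),4)
a=optics.read_camera("side");b=optics.read_camera("top")
k=lambda im,x,y,w,h:cv2.resize(im[y:y+h,x:x+w,::-1],None,fx=5,fy=5,interpolation=cv2.INTER_CUBIC)
cv2.imwrite("pics/s1.png",k(a,240,60,150,120));cv2.imwrite("pics/t1.png",k(b,130,170,130,120))
E
```

```text
time: 2.1
tool_pos: [0.4766, 0.0225, 0.4006]
orientation: [0.58, 0.404, 0.58, -0.404]
wrist_force: [0.8, -0.6, -0.3]
finger_gap: 0.762
time: 2.68
tool_pos: [0.5075, 0.2218, 0.4]
orientation: [0.667, 0.233, 0.669, -0.231]
wrist_force: [-0.8, -1.4, 0.5]
finger_gap: 0.762
[ 0.088  0.341 -0.827  1.444  0.246  1.464  0.167]
-0.001, -0.001, -0.000 | 25.0, -1.3, -0.0
-0.001, -0.001, -0.000 | 25.0, -1.3, -0.1
-0.001, -0.001, -0.000 | 25.0, -1.3, -0.1
-0.001, -0.001, -0.000 | 25.0, -1.3, -0.1
```

View pics/s1.png

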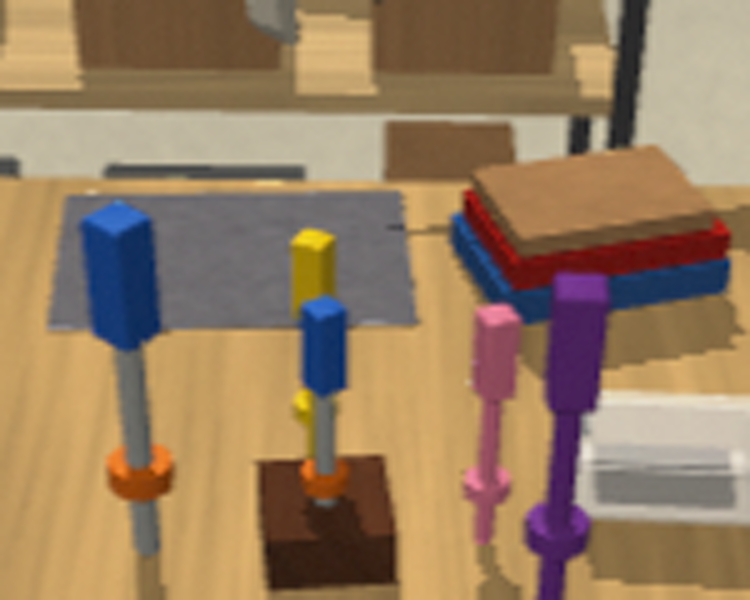

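View pics/t1.png

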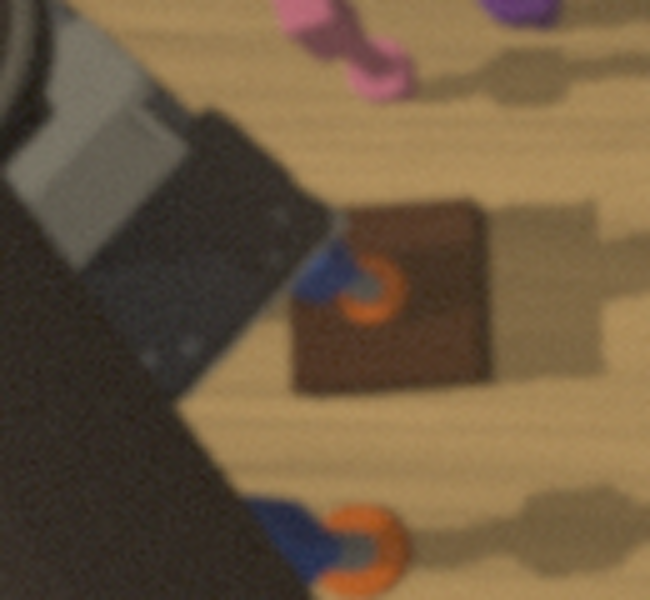

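The side crop shows the gauge undisturbed at crop (323,345). The gripper is above it with its sides parallel to the handle flats. Now descending.

```bash
python3 -m crank '[0,0,0,30,-3,0,70, 0,0,0,30,-2,0,70, 0,0,0,30,0,0,70, 0,0,0,30,0,0,70, 0,0,0,20,0,0,70, 0,0,0,0,0,0,70, 0,0,0,0,0,0,70]'
python3 - <<'E'
from h import *
import cv2
print(robot.get_state()["joints"].round(3))
rows([.5038,.218,.174],rot([0,0,-1],yaw(52)),3)
a=optics.read_camera("side")
k=lambda im,x,y,w,h:cv2.resize(im[y:y+h,x:x+w,::-1],None,fx=5,fy=5,interpolation=cv2.INTER_CUBIC)
cv2.imwrite("pics/s2.png",k(a,240,60,150,120))
E
```

```text
time: 3.37
tool_pos: [0.5056, 0.21, 0.2605]
orientation: [0.666, 0.236, 0.667, -0.237]
wrist_force: [-0.6, 1.1, 1.0]
finger_gap: 0.763
[ 0.09   0.414 -0.796  1.698  0.318  1.167  0.096]
-0.007, -0.000, 0.001 | 28.8, 1.8, -2.1
-0.007, -0.000, 0.001 | 28.8, 1.8, -2.1
-0.007, -0.000, 0.001 | 28.8, 1.8, -2.1
```

View pics/s2.png

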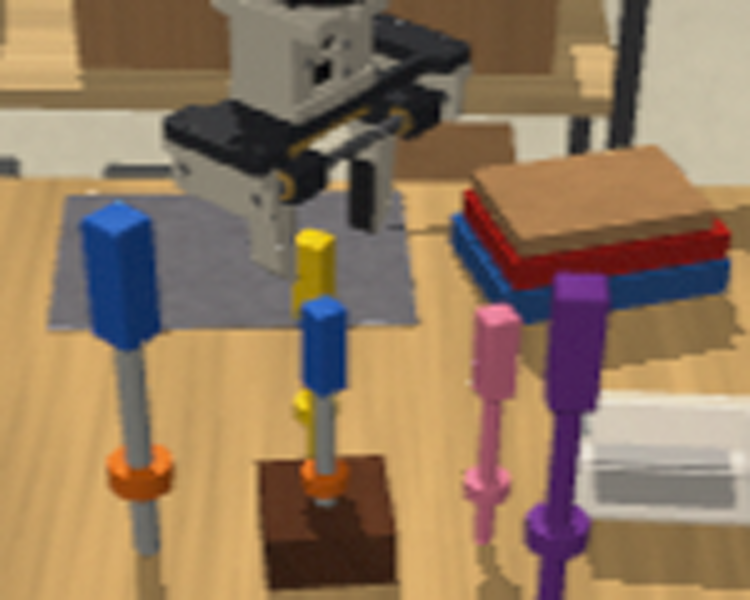

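Fingertips at crop (280,270) and (368,230) straddle the handle line at column 324. The centring looks right, so I'll go down and close.

```bash
python3 -m crank '[0,0,0,0,3,-3,70, -0.01,0,0,20,3,-3,70, -0.01,0,0,24,0,0,70, 0,0,0,24,0,0,70, 0,0,0,18,0,0,70, 0,0,0,0,0,0,70, 0,0,0,0,0,0,70]'
python3 - <<'E'
from h import *
rows([.5038,.218,.174],rot([0,0,-1],yaw(52)),1)
E
```

```text
time: 4.0
tool_pos: [0.5051, 0.2203, 0.1757]
orientation: [0.669, 0.23, 0.669, -0.229]
wrist_force: [1.3, -0.1, 0.6]
finger_gap: 0.762
0.002, 0.000, -0.000 | 1.7, -2.6, 0.4
```

```bash
python3 -m crank '[0,0,0,2,-2,0,50, 0,0,0,0,0,0,20, 0,0,0,0,0,0,15, 0,0,0,0,0,0,15, 0,0,0,0,0,0,15, 0,0,0,0,0,0,15]' 20
python3 - <<'E'
from h import *
import cv2
s=robot.get_state();print(s["joints"].round(3),s["wrist_torque"].round(3));print(cur()[1].as_matrix().round(3))
a=optics.read_camera("side")
k=lambda im,x,y,w,h:cv2.resize(im[y:y+h,x:x+w,::-1],None,fx=5,fy=5,interpolation=cv2.INTER_CUBIC)
cv2.imwrite("pics/s3.png",k(a,240,60,150,120))
E
```

```text
time: 4.5
tool_pos: [0.5038, 0.2184, 0.1731]
orientation: [0.669, 0.23, 0.669, -0.229]
wrist_force: [-0.3, 0.2, 0.3]
finger_gap: 0.375
[ 0.038  0.503 -0.759  1.808  0.408  0.993  0.023] [ 0.019 -0.139 -0.019]
[[ 0.001  0.614  0.789]
 [ 0.     0.789 -0.614]
 [-1.     0.     0.   ]]
```

View pics/s3.png

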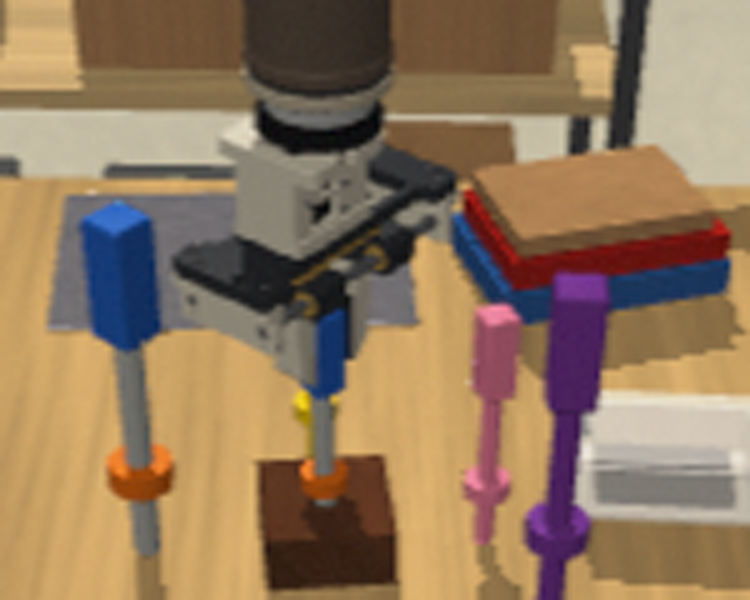

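Fingers are still closing, gap about 34 mm.

```bash
python3 -m crank '[0,0,0,0,0,0,15, 0,0,0,0,0,0,15, 0,0,0,0,0,0,15, 0,0,0,0,0,0,15]' 35
python3 - <<'E'
from h import *
s=robot.get_state();print(s["wrist_force"].round(3),s["wrist_torque"].round(3),s["tool_pos"].round(4))
E
```

```text
time: 4.88
tool_pos: [0.5042, 0.2191, 0.173]
orientation: [0.669, 0.23, 0.669, -0.229]
wrist_force: [3.7, 3.5, -0.6]
finger_gap: 0.27
[ 3.689  3.507 -0.613] [ 1.193 -1.135 -0.037] [0.5042 0.2191 0.173 ]
```

```bash
python3 -m crank '[0,0,0,0,1,0,15, 0,0,0,0,0,0,15]'; python3 -m crank '[0,0,0,0,1,0,15, 0,0,0,0,0,0,15]'
python3 - <<'E'
from h import *
s=robot.get_state();print(s["wrist_force"].round(3),s["wrist_torque"].round(3),s["tool_pos"].round(4))
E
```

```text
time: 5.05
tool_pos: [0.5046, 0.2194, 0.173]
orientation: [0.669, 0.23, 0.669, -0.229]
wrist_force: [2.3, 2.0, 2.5]
finger_gap: 0.266
time: 5.22
tool_pos: [0.505, 0.2198, 0.1729]
orientation: [0.669, 0.229, 0.669, -0.23]
wrist_force: [1.8, 0.3, 4.2]
finger_gap: 0.262
[1.755 0.306 4.153] [ 0.424 -0.849  0.005] [0.505  0.2198 0.1729]
```

```bash
python3 -m crank '[0,0,0,-6,0,0,15, 0,0,0,-8,0,0,15, 0,0,0,-10,0,0,15, 0,0,0,-12,0,0,15, 0,0,0,-12,0,0,15, 0,0,0,0,0,0,15, 0,0,0,0,0,0,15]'
python3 - <<'E'
from h import *
import cv2
s=robot.get_state();print(s["wrist_force"].round(3),s["wrist_torque"].round(3),s["tool_pos"].round(4))
a=optics.read_camera("side")
k=lambda im,x,y,w,h:cv2.resize(im[y:y+h,x:x+w,::-1],None,fx=5,fy=5,interpolation=cv2.INTER_CUBIC)
cv2.imwrite("pics/s4.png",k(a,240,60,150,120))
E
```

```text
time: 5.8
tool_pos: [0.5047, 0.2195, 0.2214]
orientation: [0.669, 0.229, 0.669, -0.23]
wrist_force: [0.6, -0.3, -2.5]
finger_gap: 0.261
[ 0.595 -0.327 -2.494] [ 0.032 -0.162  0.019] [0.5047 0.2195 0.2214]
```

View pics/s4.png

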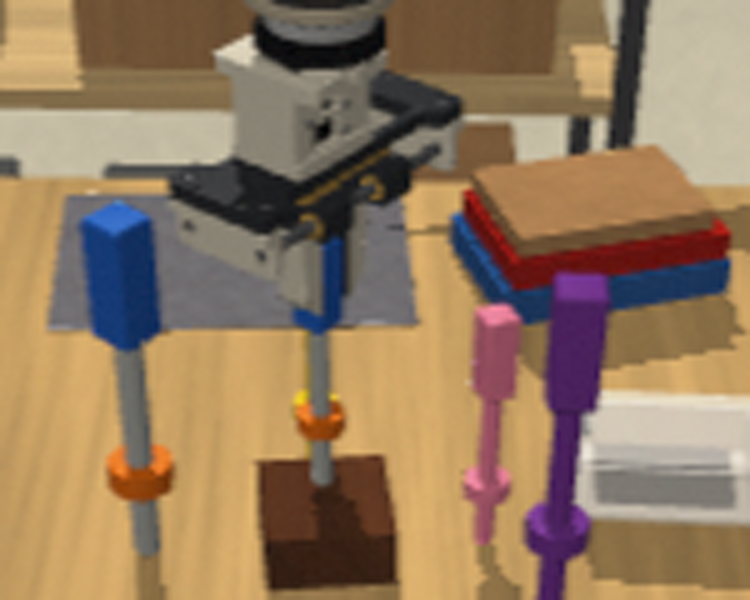

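```bash
cat >> h.py <<'E'
rim=np.array([.5882,-.0997,.135]); cy=np.radians(-12.6)
u=np.array([-np.cos(cy)*.5,-np.sin(cy)*.5,np.cos(np.radians(30))])
L=.165
E
python3 - <<'E'
from h import *
p,r=cur()
yw=np.degrees(np.arctan2(*(r.as_matrix()[[1,0],1]))); print(yw)
# yaw -33 then tilt
rt=rot([0,0,-1],yaw(yw-35)); ax=np.cross([0,0,-1],-u);ang=np.arcsin(np.linalg.norm(ax));ax/=np.linalg.norm(ax)
r1=R.from_rotvec(ax*ang)*rt
print(r1.as_matrix().round(3), rim+u*(L+.04))
rows(rim+u*(L+.08),r1,10,p+[0,0,.12],r)
E
```

```text
52.11358150481296
[[ 0.488  0.842  0.229]
 [-0.109  0.32  -0.941]
 [-0.866  0.434  0.248]] [ 0.48816853 -0.07734032  0.31253521]
0.060, -0.039, 0.036 | -0.6, -25.3, 15.1
0.060, -0.039, 0.036 | -0.9, -24.3, 16.6
0.060, -0.039, 0.036 | -1.1, -23.2, 18.1
0.060, -0.039, 0.036 | -1.2, -22.1, 19.5
0.060, -0.039, 0.036 | -1.2, -20.8, 20.8
0.060, -0.039, 0.036 | -1.1, -19.5, 22.1
0.060, -0.039, 0.036 | -0.8, -18.1, 23.2
0.060, -0.039, 0.036 | -0.6, -16.7, 24.3
0.060, -0.039, 0.036 | -0.2, -15.2, 25.2
0.060, -0.039, 0.036 | 0.3, -13.6, 26.1
```

```bash
python3 -m crank '[0,0,0,-20,0,0,15, 0,0,0,-25,0,0,15, 0,0,0,-25,0,0,15, 0,0,0,-25,0,0,15, 0,0,0,-20,0,0,15, 0,0,0,-5,0,0,15]'
python3 -m crank '[0.06,-0.039,0.036,-1,-25,15,15, 0.06,-0.039,0.036,-1,-24,17,15, 0.06,-0.039,0.036,-1,-23,18,15, 0.06,-0.039,0.036,-1,-22,20,15, 0.06,-0.039,0.036,-1,-21,21,15]'
python3 -m crank '[0.06,-0.039,0.036,-1,-20,22,15, 0.06,-0.039,0.036,-1,-18,23,15, 0.06,-0.039,0.036,-1,-17,24,15, 0.06,-0.039,0.036,0,-15,25,15, 0.06,-0.039,0.036,0,-14,26,15, 0,0,0,0,0,0,15]'
cat >> h.py <<'E'
def tgt_R():
    rt=rot([0,0,-1],yaw(17)); ax=np.cross([0,0,-1],-u);ang=np.arcsin(np.linalg.norm(ax));ax/=np.linalg.norm(ax)
    return R.from_rotvec(ax*ang)*rt
E
python3 - <<'E'
from h import *
print(robot.get_state()["joints"].round(3))
rows(rim+u*(L+.04),tgt_R(),3)
E
```

```text
time: 6.35
tool_pos: [0.5052, 0.2205, 0.3432]
orientation: [0.67, 0.23, 0.668, -0.229]
wrist_force: [-0.1, 1.6, -2.8]
finger_gap: 0.263
time: 6.77
tool_pos: [0.4867, 0.0715, 0.3423]
orientation: [0.706, 0.363, 0.535, -0.288]
wrist_force: [0.8, 0.3, -2.3]
finger_gap: 0.257
time: 7.27
tool_pos: [0.4644, -0.0774, 0.3445]
orientation: [0.714, 0.482, 0.38, -0.337]
wrist_force: [-0.8, 0.1, -1.7]
finger_gap: 0.258
[ 0.596 -0.152 -0.54   2.131  0.031  0.629  0.305]
-0.003, 0.002, 0.002 | 13.1, 2.1, -0.9
-0.003, 0.002, 0.002 | 13.1, 2.1, -0.9
-0.003, 0.002, 0.002 | 13.1, 2.1, -0.9
```

```bash
python3 -m crank '[-0.01,0.006,0.006,13,2,-1,15, 0,0,0,13,2,-1,15, 0,0,0,13,2,-1,15, 0,0,0,0,0,0,15, 0,0,0,0,0,0,15, 0,0,0,0,0,0,15]'
python3 - <<'E'
from h import *
import cv2
p,r=cur();print(p, (r.as_matrix()[:,0]).round(3),-u,robot.get_state()["wrist_force"].round(2))
x=r.as_matrix()[:,0]
print("tip pred",p+x*L,"axial/lat", )
for n in("side","top"):
    a=optics.read_camera(n); c=proj(n,rim);x0,y0=int(c[0])-70,int(c[1])-70
    cv2.imwrite(f"pics/{n}5.png",cv2.resize(a[y0:y0+120,x0:x0+150,::-1],None,fx=5,fy=5,interpolation=cv2.INTER_CUBIC));print(n,x0,y0)
    for q in (p+x*L,p+x*(L-.042),p+x*(L-.125),rim,rim-u*.05): 
        w=proj(n,q);print(((w[0]-x0+.5)*5-.5,(w[1]-y0+.5)*5-.5))
E
```

```text
time: 7.77
tool_pos: [0.4911, -0.0713, 0.3151]
orientation: [0.718, 0.479, 0.385, -0.328]
wrist_force: [0.1, 0.2, -2.5]
finger_gap: 0.256
[ 0.49112    -0.07126366  0.31506097] [ 0.489 -0.102 -0.866] [ 0.48795838 -0.10907162 -0.8660254 ] [ 0.07  0.18 -2.51]
tip pred [ 0.57182876 -0.08811422  0.17213737] axial/lat
side 264 136
(np.float64(327.2168511765319), np.float64(288.8807561152163))
(np.float64(288.71900993884776), np.float64(229.52468886016828))
(np.float64(206.71502961605069), np.float64(103.09074828749556))
(np.float64(356.4572754515508), np.float64(356.2223754493267))
(np.float64(398.24813771325194), np.float64(420.614451048021))
top 269 120
(np.float64(333.32833684935605), np.float64(375.176271792816))
(np.float64(325.36019165394447), np.float64(406.0754593593949))
(np.float64(307.37703068450696), np.float64(475.81126991598705))
(np.float64(356.4586474793158), np.float64(356.49422702272216))
(np.float64(364.45975866731754), np.float64(325.18864421071083))
```

View pics/side5.png

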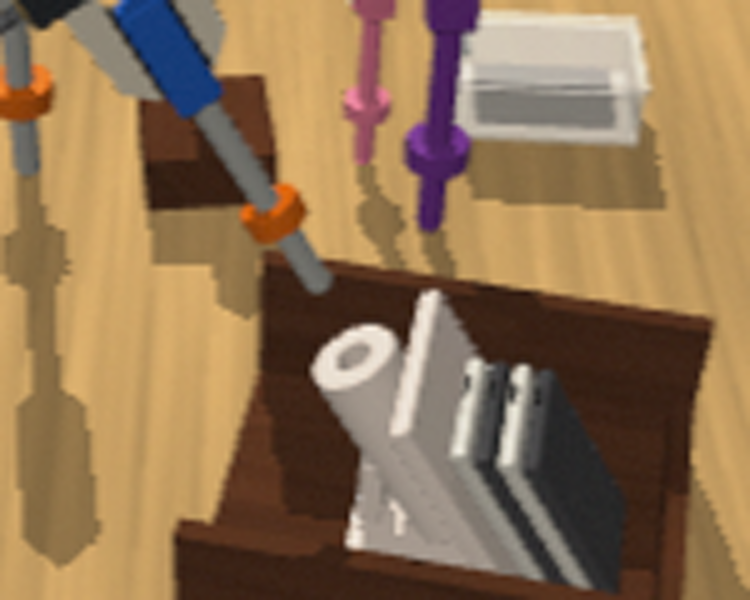

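View pics/top5.png

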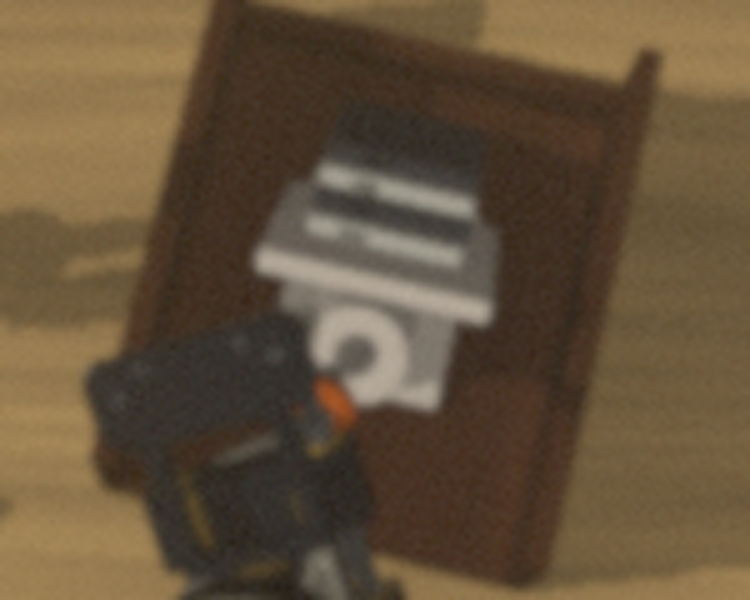

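Side crop: rod foot at about (320,287), rim centre at (355,357), and the rod is parallel to the tube. The tool ended about 6 mm off target in y. I'll correct that and look closer.

```bash
python3 - <<'E'
from h import *
rows(rim+u*(L+.03),tgt_R(),2)
E
```

```text
0.005, -0.003, -0.002 | 5.9, -3.1, 2.0
0.005, -0.003, -0.002 | 5.9, -3.1, 2.0
```

```bash
python3 -m crank '[0.01,-0.006,-0.004,6,-3,2,15, 0,0,0,6,-3,2,15, 0,0,0,0,0,0,15, 0,0,0,0,0,0,15, 0,0,0,0,0,0,15]'
cat > look.py <<'E'
import sys;from h import *
import cv2
t=sys.argv[1]
p,r=cur();x=r.as_matrix()[:,0]
print(p,"x",x.round(3),"want",(-u).round(3),"F",robot.get_state()["wrist_force"].round(2),"t",robot.get_state()["time"])
d=p-rim-u*L;print("axial mm",(d@u*1000).round(1),"lat (world)",((d-u*(d@u))*1000).round(1))
for n in("side","top"):
    a=optics.read_camera(n); c=proj(n,rim);x0,y0=int(c[0])-45,int(c[1])-40
    if n=="side": y0-=8
    cv2.imwrite(f"pics/{n}{t}.png",cv2.resize(a[y0:y0+70,x0:x0+90,::-1],None,fx=8,fy=8,interpolation=cv2.INTER_CUBIC))
    print(n,x0,y0,[tuple(round((w-o+.5)*8-.5) for w,o in zip(proj(n,q),(x0,y0))) for q in (p+x*L,p+x*(L-.042),p+x*(L-.1),rim)])
E
python3 look.py 6
```

```text
time: 8.28
tool_pos: [0.4934, -0.0784, 0.3037]
orientation: [0.716, 0.481, 0.381, -0.332]
wrist_force: [-1.0, 0.0, -2.8]
finger_gap: 0.259
[ 0.49344539 -0.07837673  0.30370642] x [ 0.489 -0.11  -0.866] want [ 0.488 -0.109 -0.866] F [-0.98  0.02 -2.79] t 8.2833
axial mm 29.7 lat (world) [0.2 0.1 0.1]
side 289 158 [(330, 330), (269, 236), (179, 97), (371, 394)]
top 294 150 [(362, 361), (350, 410), (331, 485), (371, 331)]
```

View pics/side6.png

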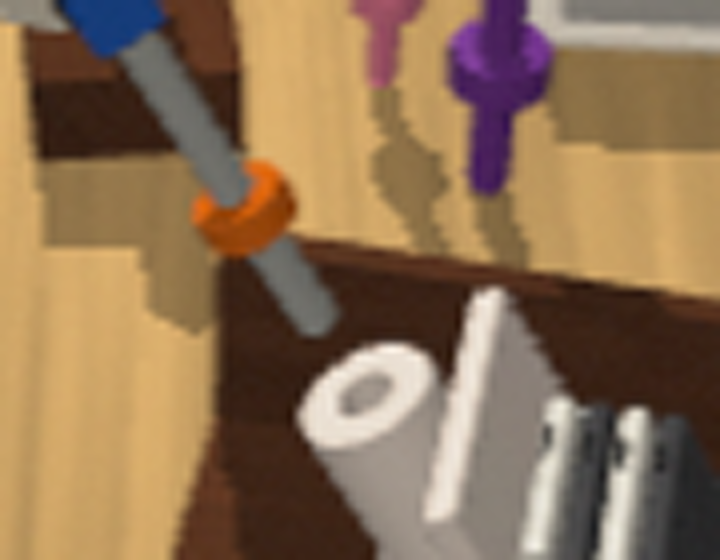

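View pics/top6.png

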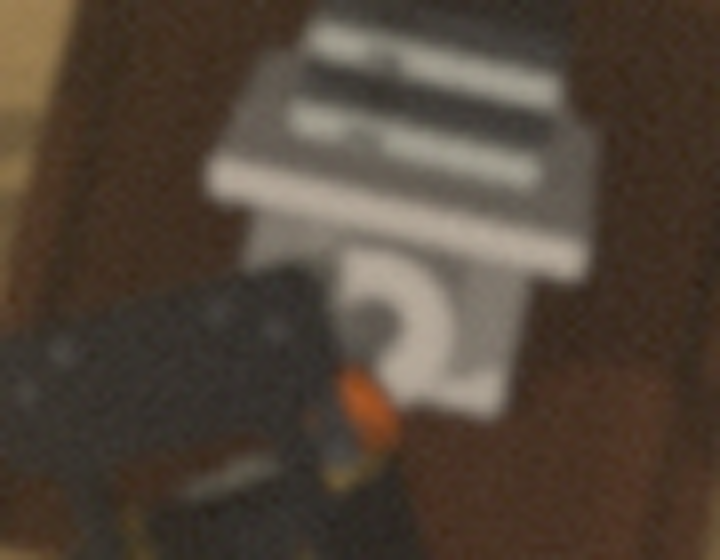

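```bash
python3 - <<'E'
import cv2
a=cv2.imread("pics/top6.png")[220:480,270:500]
cv2.imwrite("pics/top6z.png",cv2.convertScaleAbs(cv2.resize(a,None,fx=2.3,fy=2.3),alpha=1.6))
E
```

```text
(no output)
```

View pics/top6z.png

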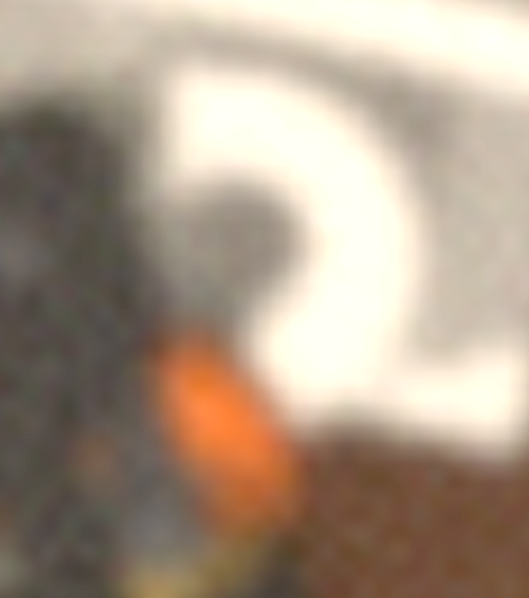

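```bash
python3 - <<'E'
from h import *
p,r=cur();M=r.as_matrix();x=M[:,0]
def cyl(z0,z1,rad):
    a=np.linspace(0,2*np.pi,60)
    return [p+x*(L-z)+rad*(np.cos(t)*M[:,1]+np.sin(t)*M[:,2]) for z in(z0,z1) for t in a]
for n,x0,y0 in(("side",289,158),("top",294,150)):
  for nm,c in (("mark0",cyl(.042,.056,.016)),("mark6",cyl(.048,.062,.016)),("tip",cyl(0,0,.005)),("rod",cyl(.003,.003,.007)),("handleend",cyl(.125,.125,.001))):
    q=np.array([[(w-o+.5)*8-.5 for w,o in zip(proj(n,s),(x0,y0))] for s in c]);print(n,nm,q.min(0).round(),q.max(0).round(),q.mean(0).round())
  a=np.linspace(0,2*np.pi,60);e1=np.cross(u,[0,0,1]);e1/=np.linalg.norm(e1);e2=np.cross(u,e1)
  for rr in (.024,.01):
    q=np.array([[(w-o+.5)*8-.5 for w,o in zip(proj(n,rim+rr*(np.cos(t)*e1+np.sin(t)*e2)),(x0,y0))] for t in a]);print(n,"rim",rr,q.min(0).round(),q.max(0).round())
E
```

```text
side mark0 [203. 168.] [315. 271.] [260. 219.]
side mark6 [194. 153.] [306. 257.] [251. 205.]
side tip [317. 318.] [345. 340.] [331. 329.]
side rod [307. 307.] [346. 338.] [327. 323.]
side handleend [136.  32.] [142.  37.] [139.  34.]
side rim 0.024 [305. 342.] [437. 448.]
side rim 0.01 [343. 372.] [398. 416.]
top mark0 [284. 352.] [410. 484.] [347. 417.]
top mark6 [282. 359.] [409. 492.] [345. 424.]
top tip [344. 343.] [380. 378.] [362. 360.]
top rod [336. 340.] [387. 388.] [361. 364.]
top handleend [317. 515.] [326. 523.] [321. 519.]
top rim 0.024 [287. 250.] [455. 411.]
top rim 0.01 [336. 297.] [406. 364.]
```

```bash
python3 -m crank '[0,0,0,0,0,2.5,15, 0,0,0,8,0,0,15, 0,0,0,8,0,0,15, 0,0,0,6,0,0,15, 0,0,0,0,0,0,15, 0,0,0,0,0,0,15]' ; python3 look.py 7
```

```text
time: 8.88
tool_pos: [0.5047, -0.0832, 0.285]
orientation: [0.716, 0.481, 0.382, -0.332]
wrist_force: [-0.1, 0.2, -1.1]
finger_gap: 0.259
[ 0.5047291  -0.08319884  0.28500612] x [ 0.488 -0.109 -0.866] want [ 0.488 -0.109 -0.866] F [-0.13  0.25 -1.07] t 8.8833
axial mm 7.4 lat (world) [ 0.7 -2.3  0.7]
side 289 158 [(363, 382), (303, 290), (216, 155), (371, 394)]
top 294 150 [(377, 336), (365, 382), (348, 454), (371, 331)]
```

View pics/side7.png

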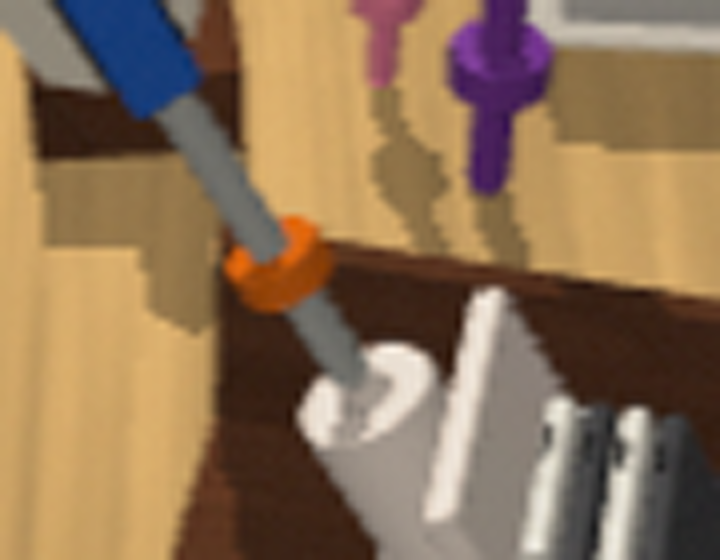

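View pics/top7.png

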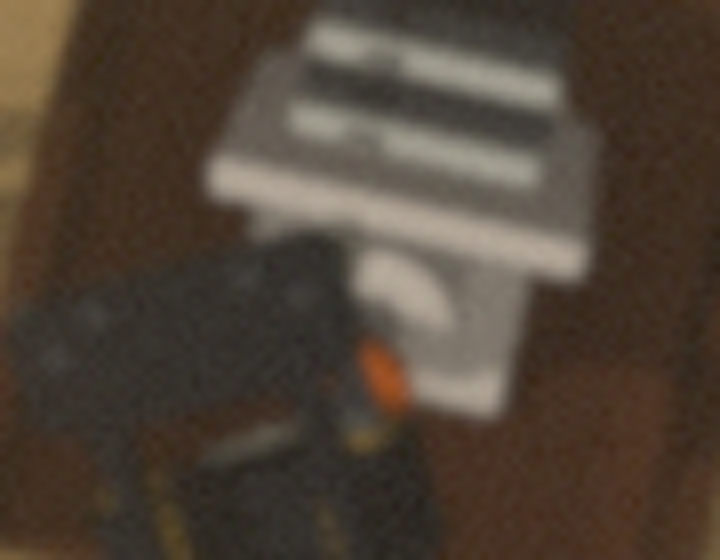

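Side: the foot is just above the bore, with the axis about 6 crop px left of the rim centre. I'll nudge about 1 mm each way and enter.

```bash
python3 -m crank '[0,0,0,0,1,1,15, 0,0,0,4,0,0,15, 0,0,0,4,0,0,15, 0,0,0,4,0,0,15]' ; python3 -m crank '[0,0,0,4,0,0,15, 0,0,0,4,0,0,15, 0,0,0,0,0,0,15]'; python3 look.py 8
```

```text
time: 9.32
tool_pos: [0.5119, -0.0852, 0.2752]
orientation: [0.716, 0.481, 0.381, -0.332]
wrist_force: [0.1, -0.1, -1.9]
finger_gap: 0.263
time: 9.57
tool_pos: [0.5156, -0.086, 0.2674]
orientation: [0.716, 0.481, 0.382, -0.332]
wrist_force: [-0.0, -0.5, -2.3]
finger_gap: 0.262
[ 0.51559973 -0.08602848  0.26740599] x [ 0.487 -0.109 -0.866] want [ 0.488 -0.109 -0.866] F [-0.04 -0.5  -2.33] t 9.5667
axial mm -13.4 lat (world) [ 1.4 -2.9  1.1]
side 289 158 [(393, 426), (335, 336), (250, 205), (371, 394)]
top 294 150 [(384, 312), (373, 356), (357, 424), (371, 331)]
```

View pics/side8.png

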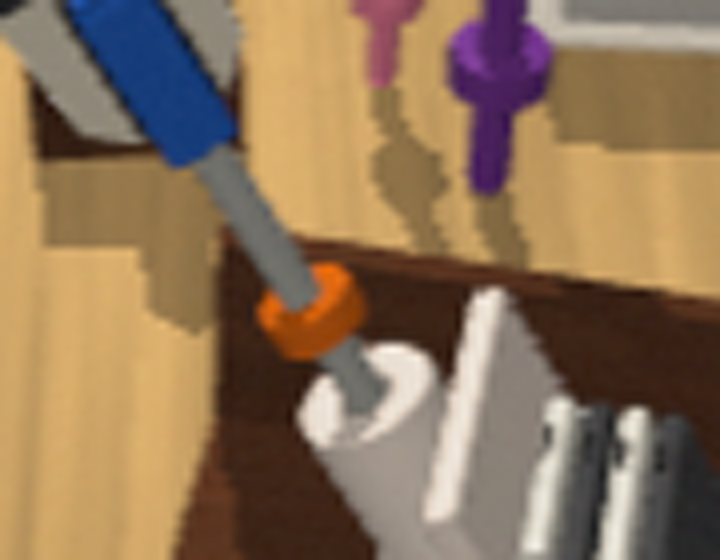

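The rod has entered the bore centred, at crop (367,396), with no side force. Sliding on gently.

```bash
python3 -m crank '[0,0,0,4,0,0,15, 0,0,0,4,0,0,15, 0,0,0,4,0,0,15]' ; python3 -m crank '[0,0,0,4,0,0,15, 0,0,0,4,0,0,15, 0,0,0,3,0,0,15]';python3 -m crank '[0,0,0,3,0,0,15, 0,0,0,3,0,0,15, 0,0,0,3,0,0,15]'; python3 look.py 9
```

```text
time: 9.92
tool_pos: [0.5217, -0.0874, 0.2579]
orientation: [0.716, 0.481, 0.381, -0.332]
wrist_force: [-0.0, -0.9, -2.3]
finger_gap: 0.262
time: 10.17
tool_pos: [0.527, -0.0886, 0.248]
orientation: [0.716, 0.481, 0.381, -0.332]
wrist_force: [-0.3, 0.3, -3.0]
finger_gap: 0.263
time: 10.42
tool_pos: [0.5314, -0.0895, 0.2405]
orientation: [0.716, 0.481, 0.381, -0.332]
wrist_force: [-0.6, 0.2, -0.0]
finger_gap: 0.261
[ 0.53143299 -0.08951483  0.24052854] x [ 0.489 -0.11  -0.866] want [ 0.488 -0.109 -0.866] F [-0.62  0.15 -0.01] t 10.4167
axial mm -44.8 lat (world) [ 1.9 -2.9  1.4]
side 289 158 [(437, 490), (381, 404), (299, 277), (371, 394)]
top 294 150 [(393, 278), (382, 320), (366, 384), (371, 331)]
```

View pics/side9.png

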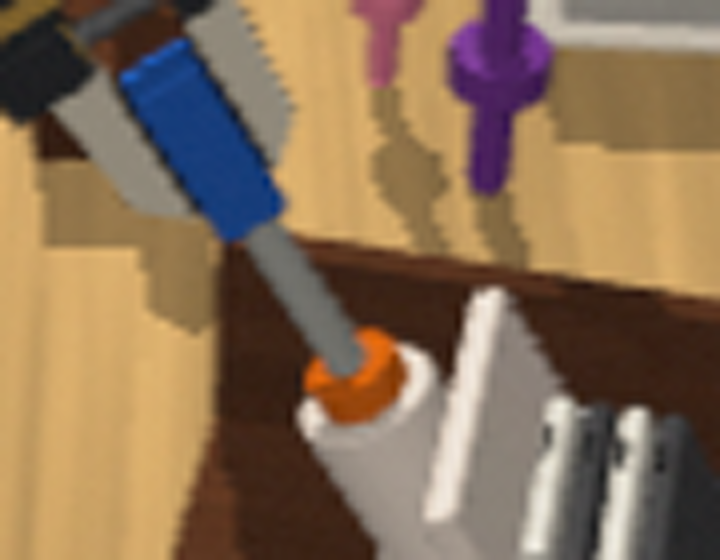

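The marker at crop (355,375) now rests on the rim and the wrist force has changed by about 2 N. From here small steps, watching for the floor.

```bash
python3 -m crank '[0,0,0,2,0,0,15, 0,0,0,2,0,0,15, 0,0,0,2,0,0,15]' ; python3 -m crank '[0,0,0,2,0,0,15, 0,0,0,2,0,0,15]'; python3 -m crank '[0,0,0,1.5,0,0,15, 0,0,0,1.5,0,0,15]'
```

```text
time: 10.77
tool_pos: [0.5342, -0.0901, 0.2355]
orientation: [0.716, 0.481, 0.381, -0.332]
wrist_force: [-1.5, 0.8, 0.1]
finger_gap: 0.259
time: 10.93
tool_pos: [0.5362, -0.0906, 0.232]
orientation: [0.716, 0.481, 0.381, -0.332]
wrist_force: [-1.2, -0.0, 0.1]
finger_gap: 0.252
time: 11.1
tool_pos: [0.5377, -0.0909, 0.2294]
orientation: [0.716, 0.481, 0.381, -0.332]
wrist_force: [-1.5, -0.5, -0.0]
finger_gap: 0.262
```

```bash
for i in 1; do python3 -m crank '[0,0,0,1.5,0,0,15, 0,0,0,1.5,0,0,15]'; python3 -m crank '[0,0,0,1.5,0,0,15, 0,0,0,1.5,0,0,15]'; python3 -m crank '[0,0,0,1.5,0,0,15, 0,0,0,1.5,0,0,15]'; done
```

```text
time: 11.27
tool_pos: [0.5392, -0.0913, 0.2268]
orientation: [0.716, 0.481, 0.381, -0.332]
wrist_force: [-1.0, -1.0, 0.0]
finger_gap: 0.263
time: 11.43
tool_pos: [0.5407, -0.0917, 0.2243]
orientation: [0.716, 0.481, 0.381, -0.332]
wrist_force: [-1.2, -0.8, -0.4]
finger_gap: 0.262
time: 11.6
tool_pos: [0.5424, -0.092, 0.2236]
orientation: [0.717, 0.48, 0.38, -0.332]
wrist_force: [-31.4, 3.7, 44.5]
finger_gap: 0.261
```

```bash
python3 -m crank '[0,0,0,-1,0,0,15]'; python3 -m crank '[0,0,0,0,0,0,15]';
```

```text
time: 11.68
tool_pos: [0.5417, -0.0919, 0.2237]
orientation: [0.717, 0.48, 0.38, -0.332]
wrist_force: [-1.7, -0.9, 0.9]
finger_gap: 0.26
time: 11.77
tool_pos: [0.5418, -0.092, 0.2237]
orientation: [0.717, 0.481, 0.38, -0.332]
wrist_force: [-9.7, 0.4, 12.4]
finger_gap: 0.262
```

```bash
python3 -m crank '[0,0,0,0,0,0,15, 0,0,0,0,0,0,15, 0,0,0,0,0,0,15]'; python3 look.py 10
```

```text
time: 12.02
tool_pos: [0.5419, -0.092, 0.2237]
orientation: [0.717, 0.481, 0.38, -0.332]
wrist_force: [-10.0, 1.5, 13.4]
finger_gap: 0.259
[ 0.54186542 -0.09202553  0.22367639] x [ 0.49  -0.111 -0.865] want [ 0.488 -0.109 -0.866] F [-10.05   1.48  13.36] t 12.0167
axial mm -64.8 lat (world) [ 2.6 -3.3  1.9]
side 289 158 [(466, 530), (411, 445), (330, 321), (371, 394)]
top 294 150 [(399, 256), (389, 297), (374, 358), (371, 331)]
```

View pics/side10.png

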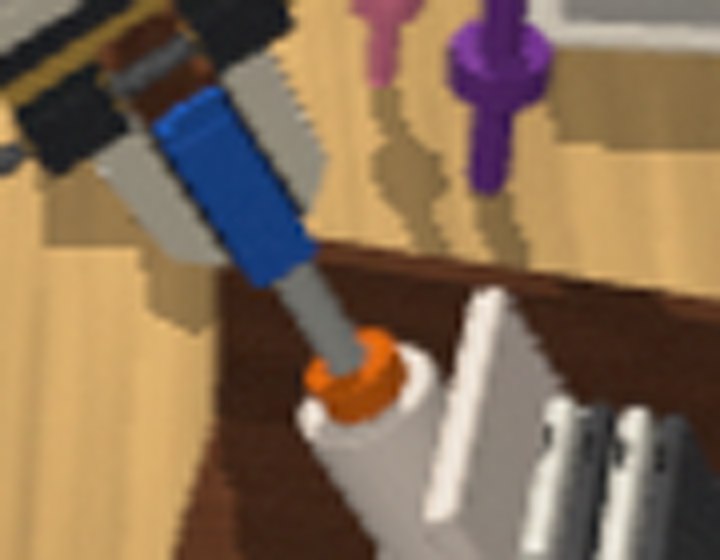

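The rod is bottomed out: firm axial contact, 16 N held for over 0.3 s at a depth of about 65 mm. The marker sits on the rim at crop (355,375). Drawing out along the axis.

```bash
python3 -m crank '[0,0,0,-2,0,0,15, 0,0,0,-5,0,0,15, 0,0,0,-8,0,0,15, 0,0,0,-10,0,0,15, 0,0,0,-10,0,0,15]'; python3 -m crank '[0,0,0,-12,0,0,15, 0,0,0,-12,0,0,15, 0,0,0,-12,0,0,15, 0,0,0,-15,0,0,15, 0,0,0,-15,0,0,15]'; python3 -m crank '[0,0,0,-15,0,0,15, 0,0,0,-10,0,0,15, 0,0,0,0,0,0,15]';python3 look.py 11
```

```text
time: 12.53
tool_pos: [0.524, -0.0877, 0.2527]
orientation: [0.716, 0.481, 0.382, -0.332]
wrist_force: [0.0, -0.1, -1.8]
finger_gap: 0.258
time: 12.95
tool_pos: [0.4916, -0.0805, 0.3101]
orientation: [0.716, 0.481, 0.382, -0.332]
wrist_force: [-0.0, 1.3, -1.8]
finger_gap: 0.26
time: 13.2
tool_pos: [0.48, -0.0778, 0.3334]
orientation: [0.717, 0.481, 0.38, -0.332]
wrist_force: [-0.0, -0.2, -1.4]
finger_gap: 0.258
[ 0.48002596 -0.07779527  0.33342943] x [ 0.491 -0.111 -0.864] want [ 0.488 -0.109 -0.866] F [-0.03 -0.17 -1.41] t 13.2
axial mm 62.0 lat (world) [ 2.6 -2.9  1.8]
side 289 158 [(292, 260), (228, 162), (135, 18), (371, 394)]
top 294 150 [(365, 387), (352, 440), (332, 520), (371, 331)]
```

View pics/side11.png

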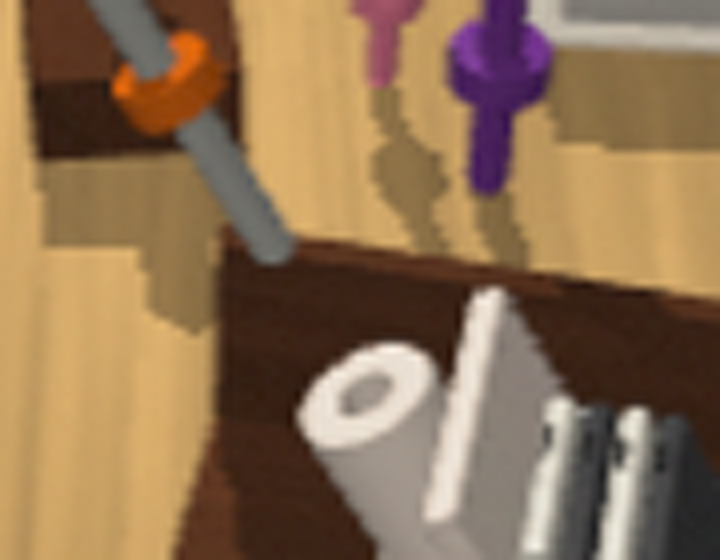

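```bash
python3 - <<'E'
from h import *
p,r=cur()
rows([.505,.2198,.36],rot([0,0,-1],yaw(52.1)),12)
E
```

```text
-0.050, 0.033, -0.030 | -3.8, 10.7, -22.3
-0.050, 0.033, -0.030 | -3.4, 11.7, -21.9
-0.050, 0.033, -0.030 | -3.0, 12.6, -21.4
-0.050, 0.033, -0.030 | -2.7, 13.6, -20.8
-0.050, 0.033, -0.030 | -2.5, 14.6, -20.2
-0.050, 0.033, -0.030 | -2.3, 15.5, -19.5
-0.050, 0.033, -0.030 | -2.2, 16.4, -18.8
-0.050, 0.033, -0.030 | -2.1, 17.2, -18.0
-0.050, 0.033, -0.030 | -2.0, 18.0, -17.2
-0.050, 0.033, -0.030 | -2.0, 18.8, -16.4
-0.050, 0.033, -0.030 | -2.1, 19.6, -15.5
-0.050, 0.033, -0.030 | -2.2, 20.2, -14.6
```

```bash
python3 -m crank '[-0.05,0.033,-0.03,-4,11,-22,15, -0.05,0.033,-0.03,-3,12,-22,15, -0.05,0.033,-0.03,-3,13,-21,15, -0.05,0.033,-0.03,-3,14,-21,15, -0.05,0.033,-0.03,-3,15,-20,15, -0.05,0.033,-0.03,-2,16,-19,15]'; python3 -m crank '[-0.05,0.033,-0.03,-2,16,-19,15, -0.05,0.033,-0.03,-2,17,-18,15, -0.05,0.033,-0.03,-2,18,-17,15, -0.05,0.033,-0.03,-2,19,-16,15, -0.05,0.033,-0.03,-2,19,-16,15, -0.05,0.033,-0.03,-2,20,-15,15, 0,0,0,0,0,0,15, 0,0,0,0,0,0,15, 0,0,0,0,0,0,15]'
python3 - <<'E'
from h import *
print(robot.get_state()["joints"].round(3));rows([.505,.2198,.30],rot([0,0,-1],yaw(52.1)),3)
E
```

```text
time: 13.8
tool_pos: [0.4949, 0.0718, 0.3467]
orientation: [0.706, 0.362, 0.538, -0.285]
wrist_force: [1.0, -0.2, -2.2]
finger_gap: 0.26
time: 14.55
tool_pos: [0.506, 0.2191, 0.36]
orientation: [0.668, 0.23, 0.67, -0.228]
wrist_force: [0.6, -0.6, -1.4]
finger_gap: 0.26
[ 0.135  0.37  -0.886  1.524  0.284  1.384  0.141]
0.001, -0.002, -0.001 | 20.0, -0.1, -0.3
0.001, -0.002, -0.001 | 20.0, -0.0, -0.4
0.001, -0.002, -0.001 | 20.0, -0.0, -0.4
```

```bash
python3 -m crank '[0,0,0,25,0,0,15, 0,0,0,30,0,0,15, 0,0,0,30,0,0,15, 0,0,0,25,0,0,15, 0,0,0,0,0,0,15, 0,0,0,0,0,0,15, 0,0,0,0,0,0,15]'
cat > look2.py <<'E'
import sys;from h import *
import cv2
t=sys.argv[1]
p,r=cur();M=r.as_matrix();x=M[:,0]
print(p.round(4),"x",x.round(3),"F",robot.get_state()["wrist_force"].round(2),"T",robot.get_state()["wrist_torque"].round(2))
rows([.505,.2198,p[2]],rot([0,0,-1],yaw(52.1)),1)
for n,x0,y0 in(("side",260,95),("top",165,190)):
    a=optics.read_camera(n)
    cv2.imwrite(f"pics/{n}{t}.png",cv2.resize(a[y0:y0+70,x0:x0+90,::-1],None,fx=8,fy=8,interpolation=cv2.INTER_CUBIC))
    print(n,x0,y0,"tip, mark65, handle, pocket mouth",[tuple(round((w-o+.5)*8-.5) for w,o in zip(proj(n,q),(x0,y0))) for q in (p+x*L,p+x*(L-.065),p+x*(L-.125),[.505,.2198,.043])])
E
python3 look2.py 12
```

```text
time: 15.13
tool_pos: [0.5062, 0.2198, 0.2529]
orientation: [0.668, 0.231, 0.669, -0.227]
wrist_force: [0.2, 0.8, -1.4]
finger_gap: 0.26
[0.5062 0.2198 0.2529] x [ 0.     0.006 -1.   ] F [ 0.19  0.76 -1.38] T [ 0.03 -0.15 -0.03]
0.001, -0.003, -0.005 | -0.0, -0.8, -1.0
side 260 95 tip, mark65, handle, pocket mouth [(369, 432), (368, 300), (367, 168), (367, 519)]
top 165 190 tip, mark65, handle, pocket mouth [(297, 288), (235, 259), (171, 228), (338, 311)]
```

View pics/side12.png

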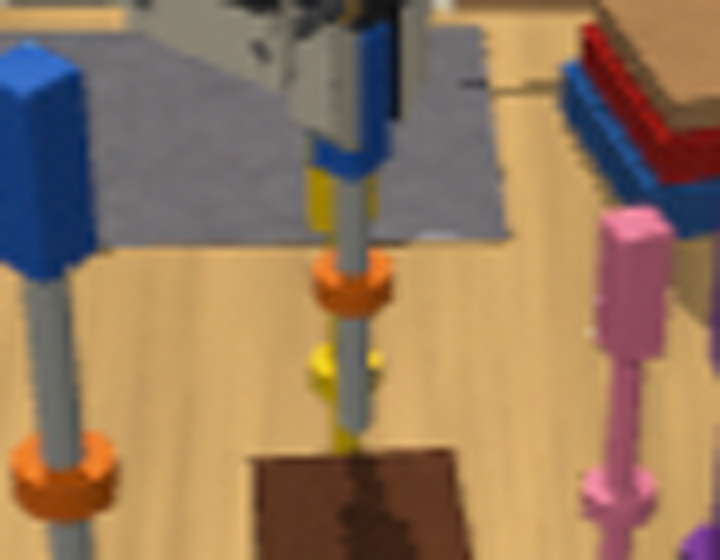

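View pics/top12.png

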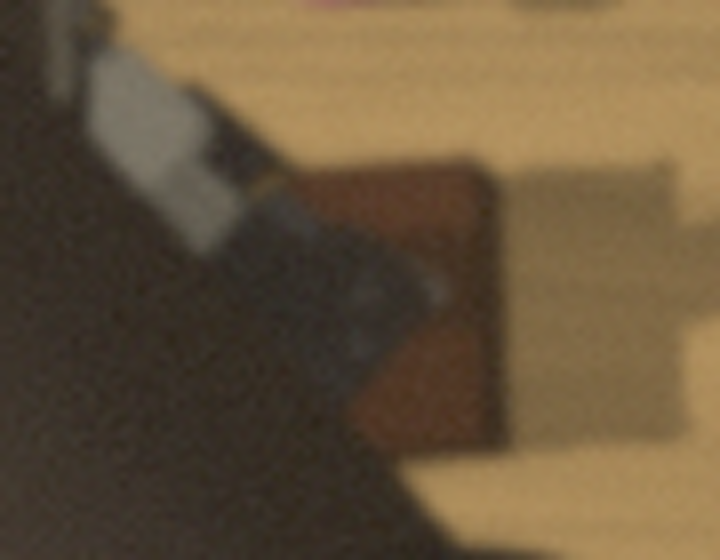

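```bash
python3 - <<'E'
from h import *
import cv2
a=optics.read_camera("side")[:,:,::-1].copy();cv2.imwrite("pics/sidefull13.png",a)
b=cv2.imread("pics/side0.png")
def rod(im,rows,x0=296,x1=314):
    for y in rows:
        row=im[y,x0:x1].astype(int);sat=row.max(1)-row.min(1)
        w=np.clip(60-sat,0,60)*(row.sum(1)<520); print(y,(x0+(w*np.arange(x1-x0)).sum()/w.sum()).round(2) if w.sum() else None,w.sum(),end=' ; ')
    print()
rod(a,range(118,150,2)); rod(b,range(138,164,2))
for im in(a,b):
    h=cv2.cvtColor(im,cv2.COLOR_BGR2HSV);m=((h[...,0]>5)&(h[...,0]<14)&(h[...,1]>200));m[:,:290]=0;m[:,318:]=0;m[:105]=0;m[180:]=0
    y,x=np.nonzero(m);print("orange",x.mean(),y.mean(),x.min(),x.max(),y.min(),y.max(),len(x))
    m=((h[...,0]>100)&(h[...,0]<125)&(h[...,1]>150));m[:,:296]=0;m[:,316:]=0;m[:95]=0;m[160:]=0
    y,x=np.nonzero(m);print("blue",x.mean(),y.min(),y.max(),x[y>y.max()-6].mean())
p,_=cur()
print(p)
E
```

```text
118 306.06 695 ; 120 306.03 673 ; 122 306.03 716 ; 124 304.87 893 ; 126 304.01 164 ; 128 304.01 149 ; 130 None 0 ; 132 None 0 ; 134 303.38 24 ; 136 303.94 186 ; 138 303.88 176 ; 140 303.87 174 ; 142 304.08 191 ; 144 303.95 184 ; 146 304.2 161 ; 148 304.05 116 ; 
138 305.45 100 ; 140 304.42 163 ; 142 304.58 180 ; 144 304.59 181 ; 146 304.57 184 ; 148 304.57 184 ; 150 304.57 180 ; 152 304.12 185 ; 154 304.44 108 ; 156 298.14 14 ; 158 297.33 9 ; 160 305.1 387 ; 162 305.05 274 ; 
orange 303.9761904761905 130.54761904761904 300 308 127 133 42
blue 305.8857142857143 97 116 304.37931034482756
orange 304.5098039215686 155.62745098039215 300 309 152 159 51
blue 304.4583333333333 120 138 304.4634146341463
[0.50637977 0.22040351 0.25315993]
```

```bash
python3 - <<'E'
from h import *
import cv2
for q in([.505,.2198,.133],[.505,.2198,.193],[.5064,.2204,.2132],[.5064,.2204,.0882],[.5064,.2204,.0852],[.5064,.2154,.0882]):print(q,proj("side",q))
a=cv2.imread("pics/sidefull13.png");b=cv2.imread("pics/side0.png")
# blue-ness down column: transition row
for im,c in((a,(303,304,305)),(b,(303,304,305))):
    for x in c: print([int(im[y,x,0])-int(im[y,x,2]) for y in (range(110,122) if im is a else range(132,144))])
for x in (303,304,305):print("tip",[a[y,x].tolist() for y in range(145,153)])
E
```

```text
[0.505, 0.2198, 0.133] (np.float64(305.18418454977), np.float64(137.36208822103592))
[0.505, 0.2198, 0.193] (np.float64(305.0413133230703), np.float64(121.26953649681822))
[0.5064, 0.2204, 0.2132] (np.float64(305.44751264337776), np.float64(115.48625868462285))
[0.5064, 0.2204, 0.0882] (np.float64(305.70829186637366), np.float64(148.55295564310805))
[0.5064, 0.2204, 0.0852] (np.float64(305.71409205865007), np.float64(149.2884176101355))
[0.5064, 0.2154, 0.0882] (np.float64(305.68349270446106), np.float64(149.44600994289073))
[-18, -16, -14, 34, 97, 96, 91, 22, -6, -6, -7, -7]
[-2, -3, -3, 16, 85, 86, 82, 31, -6, -5, -6, -7]
[45, 45, 45, 46, 76, 78, 70, 9, -5, -4, -5, -5]
[93, 93, 94, 91, 92, 91, 63, -5, -28, -29, -29, -29]
[85, 86, 86, 86, 84, 85, 80, 31, -7, -7, -6, -6]
[85, 81, 80, 79, 82, 81, 76, 4, -5, -6, -6, -5]
tip [[106, 111, 113], [95, 110, 113], [96, 110, 113], [92, 117, 123], [17, 113, 136], [4, 117, 144], [20, 88, 115], [26, 40, 71]]
tip [[99, 105, 106], [100, 106, 105], [99, 105, 104], [100, 107, 108], [41, 106, 126], [25, 112, 139], [19, 68, 91], [21, 33, 58]]
tip [[88, 93, 93], [92, 96, 95], [93, 97, 97], [94, 110, 119], [82, 140, 174], [78, 140, 175], [47, 84, 114], [20, 33, 58]]
```

The handle and foot rows match prediction, so y and z are good. The rod column is about 0.6 px left of its place in the stand, so I'll shift +2 mm in x and lower it.

```bash
python3 -m crank '[0,-0.003,0,0,1.2,1.6,15, 0,0,0,15,0,0,15, 0,0,0,15,0,0,15, 0,0,0,5,0,0,15, 0,0,0,0,0,0,15, 0,0,0,0,0,0,15]'; python3 look2.py 14
```

```text
time: 15.78
tool_pos: [0.5078, 0.2203, 0.2168]
orientation: [0.669, 0.23, 0.669, -0.228]
wrist_force: [0.3, 0.6, -1.5]
finger_gap: 0.26
[0.5078 0.2203 0.2168] x [ 0.001  0.003 -1.   ] F [ 0.29  0.62 -1.51] T [ 0.05 -0.17  0.01]
0.002, -0.001, -0.003 | -0.0, -2.1, -1.9
side 260 95 tip, mark65, handle, pocket mouth [(373, 501), (372, 374), (371, 248), (367, 519)]
top 165 190 tip, mark65, handle, pocket mouth [(328, 298), (271, 270), (211, 241), (338, 311)]
```

View pics/side14.png

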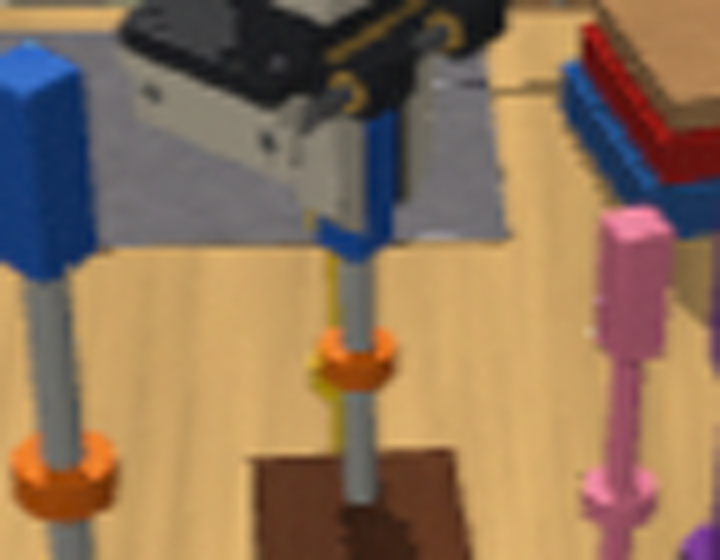

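View pics/top14.png

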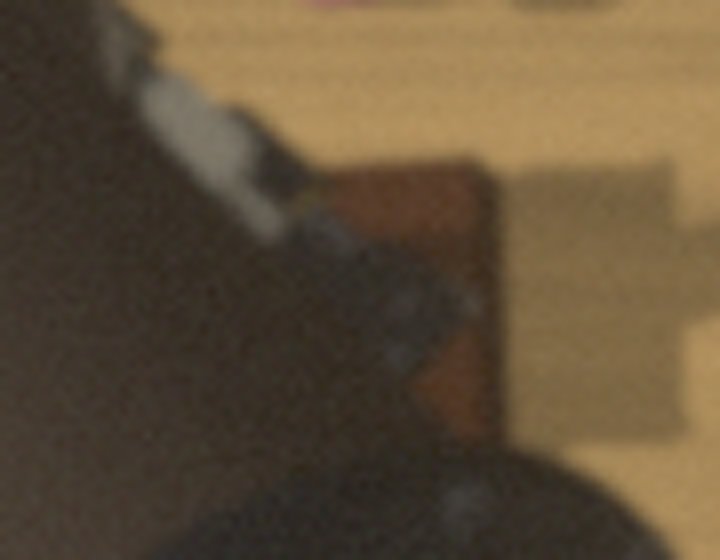

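The rod is at crop column 360, and the stand centre is at about 361. Lowering with force checks.

```bash
python3 -m crank '[0,0,0,4,0,0,15, 0,0,0,3,0,0,15, 0,0,0,2,0,0,15]'; python3 -m crank '[0,0,0,2,0,0,15, 0,0,0,2,0,0,15]'; python3 -m crank '[0,0,0,2,0,0,15, 0,0,0,2,0,0,15]'
```

```text
time: 16.13
tool_pos: [0.5076, 0.22, 0.2071]
orientation: [0.669, 0.23, 0.669, -0.228]
wrist_force: [1.0, -0.4, -1.4]
finger_gap: 0.262
time: 16.3
tool_pos: [0.5076, 0.2201, 0.2031]
orientation: [0.669, 0.23, 0.669, -0.228]
wrist_force: [-0.7, 0.5, -1.7]
finger_gap: 0.258
time: 16.47
tool_pos: [0.5076, 0.2201, 0.1991]
orientation: [0.669, 0.23, 0.669, -0.228]
wrist_force: [0.2, 0.5, -1.4]
finger_gap: 0.261
```

```bash
python3 -m crank '[0,0,0,4,0,0,15, 0,0,0,4,0,0,15]'; python3 -m crank '[0,0,0,4,0,0,15, 0,0,0,3,0,0,15]'; python3 -m crank '[0,0,0,3,0,0,15, 0,0,0,2,0,0,15, 0,0,0,0,0,0,15]'
```

```text
time: 16.63
tool_pos: [0.5077, 0.2202, 0.191]
orientation: [0.669, 0.23, 0.669, -0.228]
wrist_force: [0.6, -1.1, -1.7]
finger_gap: 0.261
time: 16.8
tool_pos: [0.5075, 0.2201, 0.1836]
orientation: [0.669, 0.23, 0.669, -0.228]
wrist_force: [-0.5, -0.1, -2.9]
finger_gap: 0.26
time: 17.05
tool_pos: [0.5074, 0.2201, 0.1788]
orientation: [0.669, 0.23, 0.669, -0.228]
wrist_force: [-0.6, 0.1, -2.2]
finger_gap: 0.26
```

```bash
python3 -m crank '[0,0,0,1.5,0,0,15, 0,0,0,1,0,0,15]'; python3 -m crank '[0,0,0,1,0,0,15, 0,0,0,1,0,0,15]';  python3 -m crank '[0,0,0,1,0,0,15, 0,0,0,0,0,0,15]'
```

```text
time: 17.22
tool_pos: [0.5077, 0.2203, 0.1768]
orientation: [0.669, 0.23, 0.669, -0.228]
wrist_force: [-0.3, -0.4, -2.3]
finger_gap: 0.255
time: 17.38
tool_pos: [0.5077, 0.2202, 0.1748]
orientation: [0.669, 0.23, 0.669, -0.228]
wrist_force: [0.6, -0.1, -1.5]
finger_gap: 0.259
time: 17.55
tool_pos: [0.5076, 0.2201, 0.1736]
orientation: [0.669, 0.23, 0.669, -0.228]
wrist_force: [-0.2, 1.2, -1.7]
finger_gap: 0.255
```

```bash
python3 -m crank '[0,0,0,0.7,0,0,15, 0,0,0,0,0,0,15]'; python3 -m crank '[0,0,0,0.7,0,0,15, 0,0,0,0,0,0,15]';  python3 -m crank '[0,0,0,0.7,0,0,15, 0,0,0,0,0,0,15]'
```

```text
time: 17.72
tool_pos: [0.5076, 0.2202, 0.173]
orientation: [0.669, 0.23, 0.669, -0.228]
wrist_force: [0.4, -0.1, -1.8]
finger_gap: 0.261
time: 17.88
tool_pos: [0.5077, 0.2203, 0.1726]
orientation: [0.669, 0.23, 0.669, -0.228]
wrist_force: [0.3, 1.4, 0.4]
finger_gap: 0.26
time: 18.05
tool_pos: [0.5078, 0.2204, 0.1725]
orientation: [0.669, 0.23, 0.669, -0.228]
wrist_force: [-2.5, -0.5, 7.7]
finger_gap: 0.26
```

Floor felt at TCP z = 0.1726, the same as at pickup. Easing off and releasing.

```bash
python3 -m crank '[0,0,0,-0.7,0,0,15, 0,0,0,0,0,0,26, 0,0,0,0,0,0,28, 0,0,0,0,0,0,32, 0,0,0,0,0,0,50, 0,0,0,0,0,0,70, 0,0,0,0,0,0,70, 0,0,0,0,0,0,70]'; python3 -m crank '[0,0,0,0,0,0,70, 0,0,0,0,0,0,70]'; python3 look2.py 15
```

```text
time: 18.72
tool_pos: [0.5076, 0.2202, 0.1724]
orientation: [0.669, 0.23, 0.669, -0.228]
wrist_force: [0.3, -0.1, 0.4]
finger_gap: 0.591
time: 18.88
tool_pos: [0.5076, 0.2202, 0.1724]
orientation: [0.669, 0.23, 0.669, -0.228]
wrist_force: [0.3, -0.1, -0.1]
finger_gap: 0.726
[0.5076 0.2202 0.1724] x [ 0.001  0.003 -1.   ] F [ 0.27 -0.08 -0.07] T [ 0.05 -0.12 -0.03]
0.002, -0.001, -0.003 | -0.0, -2.0, -1.8
side 260 95 tip, mark65, handle, pocket mouth [(374, 583), (373, 462), (372, 343), (367, 519)]
top 165 190 tip, mark65, handle, pocket mouth [(364, 316), (312, 290), (257, 264), (338, 311)]
```

View pics/side15.png

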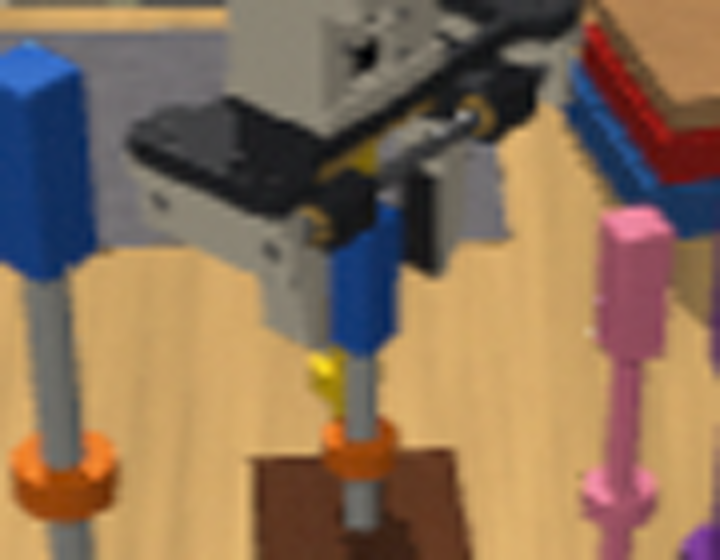

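The gauge stands free at crop column 362 with the marker raised to about row 450. Retreating straight up.

```bash
python3 -m crank '[0,0,0,-8,0,0,70, 0,0,0,-12,0,0,70, 0,0,0,-20,0,0,70, 0,0,0,-30,0,0,70, 0,0,0,-30,0,0,70, 0,0,0,-30,0,0,70, 0,0,0,-30,0,0,70, 0,0,0,-30,0,0,70, 0,0,0,0,0,0,70, 0,0,0,0,0,0,70]'
python3 - <<'E'
from h import *
import cv2
a=optics.read_camera("side");t=optics.read_camera("top")
cv2.imwrite("pics/fs.png",a[:,:,::-1]);cv2.imwrite("pics/ft.png",t[:,:,::-1])
cv2.imwrite("pics/side16.png",cv2.resize(a[95:165,260:350,::-1],None,fx=8,fy=8,interpolation=cv2.INTER_CUBIC))
im=a[:,:,::-1].copy()
h=cv2.cvtColor(im,cv2.COLOR_BGR2HSV);m=((h[...,0]>5)&(h[...,0]<14)&(h[...,1]>200));m[:,:290]=0;m[:,318:]=0;m[:105]=0;m[180:]=0
y,x=np.nonzero(m);print("orange",x.mean(),y.mean())
m=((h[...,0]>100)&(h[...,0]<125)&(h[...,1]>150));m[:,:296]=0;m[:,316:]=0;m[:95]=0;m[160:]=0
y,x=np.nonzero(m);print("blue",x.mean(),y.min(),y.max(),x[y>y.max()-6].mean())
E
```

```text
time: 19.82
tool_pos: [0.5078, 0.2205, 0.3653]
orientation: [0.67, 0.231, 0.668, -0.226]
wrist_force: [0.1, 0.3, -0.1]
finger_gap: 0.765
orange 304.3777777777778 151.48888888888888
blue 304.5416666666667 120 138 304.5
```

View pics/side16.png

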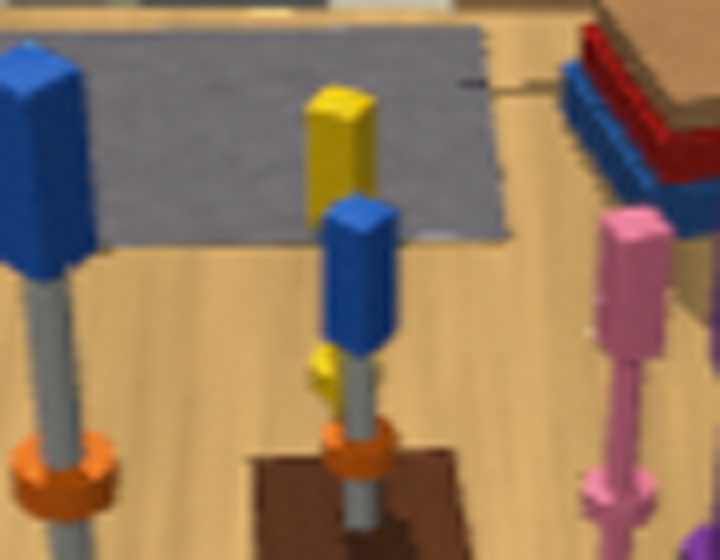

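View pics/fs.png

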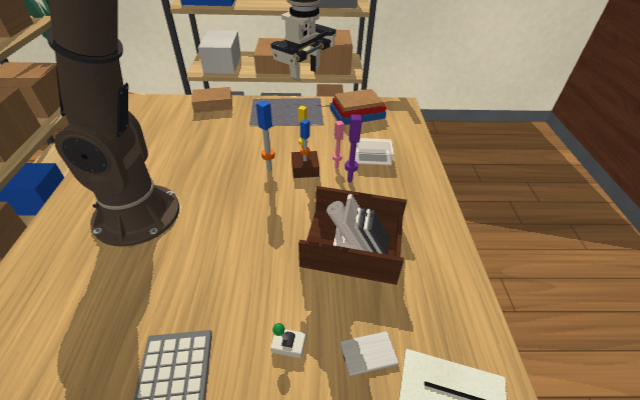

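View pics/ft.png

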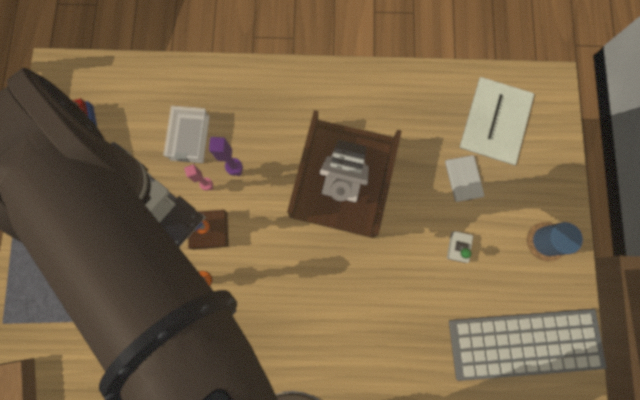

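```bash
python3 - <<'E'
from h import *
import cv2
def prow(m):
    ax=np.array([.505,.2198]);a=np.linspace(0,2*np.pi,90)
    q=np.array([proj("side",[ax[0]+.016*np.cos(t),ax[1]+.016*np.sin(t),.05+m+d]) for t in a for d in(0,.014)]);return q[:,1].min().round(2),q[:,1].max().round(2)
for m in(0,.003,.006,.016,.02,.023,.026):print(m,prow(m))
for f in("side0","fs"):
    im=cv2.imread(f"pics/{f}.png").astype(int)
    for x in (302,304,306):print(f,x,[(y,int(im[y,x,2]-im[y,x,0])) for y in range(144,166)])
print(robot.get_state()["time"])
E
```

```text
0 (np.float64(151.68), np.float64(160.74))
0.003 (np.float64(150.96), np.float64(160.03))
0.006 (np.float64(150.24), np.float64(159.32))
0.016 (np.float64(147.83), np.float64(156.93))
0.02 (np.float64(146.86), np.float64(155.97))
0.023 (np.float64(146.13), np.float64(155.25))
0.026 (np.float64(145.39), np.float64(154.52))
side0 302 [(144, 93), (145, 92), (146, 95), (147, 93), (148, 93), (149, 93), (150, 93), (151, 92), (152, 151), (153, 153), (154, 166), (155, 158), (156, 135), (157, 130), (158, 128), (159, 63), (160, 30), (161, 36), (162, 35), (163, 35), (164, 35), (165, 35)]
side0 304 [(144, 7), (145, 6), (146, 7), (147, 6), (148, 6), (149, 7), (150, 8), (151, 5), (152, 4), (153, 5), (154, 22), (155, 136), (156, 142), (157, 133), (158, 129), (159, 105), (160, 7), (161, 28), (162, 34), (163, 37), (164, 35), (165, 34)]
side0 306 [(144, 18), (145, 19), (146, 18), (147, 18), (148, 18), (149, 19), (150, 19), (151, 21), (152, 23), (153, 24), (154, 44), (155, 142), (156, 140), (157, 124), (158, 119), (159, 73), (160, 8), (161, 26), (162, 35), (163, 36), (164, 38), (165, 32)]
fs 302 [(144, 95), (145, 97), (146, 94), (147, 98), (148, 154), (149, 155), (150, 169), (151, 145), (152, 135), (153, 136), (154, 98), (155, 50), (156, 50), (157, 48), (158, 43), (159, 40), (160, 43), (161, 59), (162, 46), (163, 57), (164, 57), (165, 48)]
fs 304 [(144, 6), (145, 7), (146, 6), (147, 8), (148, 8), (149, 11), (150, 118), (151, 143), (152, 135), (153, 135), (154, 123), (155, 15), (156, 5), (157, 5), (158, 6), (159, 6), (160, 6), (161, 30), (162, 38), (163, 35), (164, 35), (165, 35)]
fs 306 [(144, 20), (145, 18), (146, 20), (147, 22), (148, 24), (149, 44), (150, 128), (151, 140), (152, 124), (153, 124), (154, 116), (155, 15), (156, 9), (157, 8), (158, 10), (159, 8), (160, 9), (161, 29), (162, 35), (163, 37), (164, 35), (165, 35)]
19.9167
```

```bash
python3 - <<'E'
from cell import robot
print(robot.close_job(), robot.get_state()["time"])
E
```

```text
the job is handed in; nothing more can be done
the job is handed in; nothing more can be done
```

I measured the socket, put the gauge back in its stand and handed the job in at about 20 s. No verdict was reported, so what follows rests on my own checks.

- **Depth:** The rod bottomed out about 65 mm below the rim. The last 1.5 mm step of the approach showed about 54 N at the wrist, under the 70 N limit but firmer than I meant. I eased off and held about 16 N for over 0.3 s with the marker on the rim.
- **Marker:** It sits about 23–25 mm up its travel, having moved about 19 mm as read from two camera edges. An earlier estimate from its colour centroid gave about 16 mm of movement. The edge reading is the better one and agrees with the 65 mm depth.
- **Gauge:** It is back in its stand. I felt the pocket floor at the same tool height as at pickup, to within half a millimetre. In the side view the handle stands in the same place as at the start.
- **Release:** The gripper was opened and is about 19 cm above where it let go, with wrist force near zero.
- **Surroundings:** The cubby, loose drive, case, toggle and look-alike gauges look unmoved in the side view. The top view agrees except where the arm hides things, such as the yellow gauge.
- **Disagreement found:** Before reinsertion the rod sat 2–3 mm to one side of its earlier place in the grip. I corrected that by eye, and it went in without side force.

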